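# Make up a gift box of nougat and chocolates

### The arm

A 6-joint arm with a two-finger parallel gripper is mounted at the origin on the work surface. World frame = base frame: x ahead of the robot, y to its left, z up, the work surface at z = 0. Lengths are in mm, angles in rad, forces in N, time in s.
With the tool pointing down it reaches from about 350 to 875 mm from the base axis. Payload 4.2 kg.
Tool frame: the origin (TCP) lies midway between the tips of the shut fingers; the grasp point (between the pads) lies 19 mm behind it (arm.grasp_offset is the distance from the TCP to the grasp point, in mm); z points along the fingers, y is the direction in which the jaws open and shut (so a half turn about z gives the same grasp; the last joint's range is limited). The gripper opens to 85 mm and grips with 20 to 120 N. Pads are 22 mm wide; open, the fingers measure 114 mm over their backs; the gripper's body (76 mm by 85 mm) begins 54 mm behind the grasp point. The pads swing forward as they close: fully open they stand 13 mm farther back than shut.
Start: joints at [-1.012, 0.385, 0.008, 0, -1.194, -0.259], TCP at [184.596, -597.096, 207.012] pointing down, gripper open.
Joint ranges: [-3.14, 3.14], [-1.21, 2.06], [-1.07, 1.41], [-3.16, 2.05], [-2.99, -0.16], [-3.1, 3.1]. Speed limits (rad/s): [2.79, 2.79, 3.14, 3.14, 3.14, 3.14].

### API

Orientations are given as a unit quaternion [x, y, z, w].
In Python, from bench import arm gives the robot as it stands.
- The arm moves only by the tool move_arm, never from a script. Its argument "moves" is a list of rows, each an object with "gripper": the gripper's target within -1 to 1 (fully open at 1, half-way at 0, shut at -1); "xyz": the shift along the tool's x, y, z in cm, a list of three; "angular": the turn, a rotation vector about the tool's x, y, z in rad, a list of three. In form: [{"gripper": gripper, "xyz": [dx, dy, dz], "angular": [wx, wy, wz]}, ...]. A call has 1 to 10 rows; each row is the pose to reach, as a shift and turn from the pose commanded when the call began, along the tool's axes at that moment; what a row does not reach only later rows make up. A row lasts 1/8 s, in which the tool goes at most 62.5 mm and 10.7 degrees, less where a joint would pass 70% of its speed; a pose out of reach is approached as far as the arm can. A call with a gripper value outside its range is refused whole. The fingers move at their own pace and stop on an object; the grip force is fixed at half the most. Time passes only in rows, so rows that repeat a pose let the fingers close. It gives the time, the measured TCP pose, the force and the opening at its end, in the units of the state.
- arm.read_state(): the state, without advancing time (a new reading comes with each control period).
- arm.get_image(name): name is "scene" or "side" or "wrist"; returns (picture, depth): 420x560x3 uint8, blue, green, red; 420x560 float32, mm along the optical axis (not along the pixel's ray), 0 where there is no reading.
- arm.get_calibration(name): a dict with "camera_matrix" (3x3 intrinsics, pixels), "R" (3x3) and "t" (3): a world point X has camera coordinates R X + t. Camera axes: x right, y down, z forward; pixel columns grow to the right and rows downward; lengths in mm; the calibration is good to about 2 mm. The wrist camera is an equidistant fisheye: a pixel r from the principal point sees the ray r / f radians off the axis. A picture is of the moment at which its call begins: read the wrist's pose just before it. get_calibration takes no time and is no camera call; for the wrist camera it gives the pose at the moment of the call.
- arm.job_done(): hands the job in, once; it reports no verdict.
The state is a dict: "clock": time; "joints": joint angles; "joint_vel": joint speeds; "joint_efforts": joint torques, N m; "position": TCP position; "ee_rot": TCP orientation; "contact_force": force on the tool from outside, world axes, zero at the start; "wrist_torque": the same for the moment, N m; "gripper_width": finger opening in mm.
Only numpy, scipy, OpenCV 4.12 (cv2) and the standard library are available. Lean on these libraries where they do the work, as an engineer would, in place of code of your own. Each camera call takes 0.05 s, during which the arm holds its last target. There are 200 camera calls.

### The job

Make up the gift box on the shop counter: first use the tongs to move every nougat bar from the slab into the white-lined compartment, lying flat and stripes up, and stand the tongs back in their stand. Then use the scoop to put all the gold chocolate balls from the trough into the red-lined compartment and lay the scoop back level on its blue mat. For hygiene the gripper must not touch the sweets; only tongs touch the nougat and only the scoop touches the chocolates, and leave the two jars behind the box and the ribbon spool alone.

Things in the scene. Friction and masses are not known exactly. Their poses are not given: they have to be found in the camera images.
- tongs: Sprung steel tongs, 156 mm tall, 70 g, standing tips down in the stand: two strips (14 mm wide, 4 mm thick) hang from a bridge (34 mm wide, z = 150 to 156 mm) and close along y. Origin: midway between the tips at their lower ends, z up to the bridge. Each strip has a red round grip bar along x (32 mm long) at z = 112 mm; 53 mm wide over the bars, tips 50 mm apart inside, when open.
- tongs_left (a joint): Turn of the +y strip at its hinge (y = 14, z = 150 mm); 0 open, grows as it closes, to 0.16 rad. Over the bars 50 mm: tips 40 mm apart, 4 to 5 N on each bar (carry them so); 45 mm: tips 22 mm, 6 N; 40 mm: shut. The spring starts at 3 N. About a quarter of any further force reaches the tips: squeeze with some 20 N to hold a nougat. The -y strip mirrors it.
- stand: Wooden stand for the tongs, fixed: open-topped box, outside 34 (x) by 78 (y) by 65 (z) mm, inside 22 by 66 mm, floor 6 mm thick. Origin: centre of its underside. The tongs stand in it with their y along its y.
- slab: Marble serving slab, fixed, 180 (x) by 260 (y) by 12 mm, the nougats start on it. Origin: centre of its underside.
- nougat1: Chocolate-dipped nougat bar, 36 (x) by 22 (y) by 16 (z) mm, brown with three cream stripes on top, 20 g. Origin: centre of its underside. Four to six of the six are present.
- nougat2: Chocolate-dipped nougat bar, 36 (x) by 22 (y) by 16 (z) mm, brown with three cream stripes on top, 20 g. Origin: centre of its underside. Four to six of the six are present.
- nougat3: Chocolate-dipped nougat bar, 36 (x) by 22 (y) by 16 (z) mm, brown with three cream stripes on top, 20 g. Origin: centre of its underside. Four to six of the six are present.
- nougat4: Chocolate-dipped nougat bar, 36 (x) by 22 (y) by 16 (z) mm, brown with three cream stripes on top, 20 g. Origin: centre of its underside. Four to six of the six are present.
- nougat5: Chocolate-dipped nougat bar, 36 (x) by 22 (y) by 16 (z) mm, brown with three cream stripes on top, 20 g. Origin: centre of its underside. Four to six of the six are present.
- nougat6: Chocolate-dipped nougat bar, 36 (x) by 22 (y) by 16 (z) mm, brown with three cream stripes on top, 20 g. Origin: centre of its underside. Four to six of the six are present.
- white_side (a point): Floor centre of the white-lined compartment of the open cardboard gift box (fixed), 5 mm above the table. The box is 140 (x) by 215 (y) by 45 mm outside, walls and floor 5 mm; a divider 34 mm high and 5 mm thick parts it into two compartments, each 130 (x) by 100 (y) mm inside. This one is the +y half. Axes: the box's.
- red_side (a point): Floor centre of the red-lined compartment, the -y half of the same gift box, 5 mm above the table; inside 130 (x) by 100 (y) mm, outer walls to 45 mm above the table. Axes: the box's.
- trough: Dark wooden trough of chocolates, fixed, outside 240 (x) by 98 (y) by 45 mm, inside 88 mm wide (y), +x end away from the robot. Its floor, 5 mm above the table, is flat from x = 0 to +90 mm, where the chocolates lie; on the near side it rises at 18 degrees to 42 mm at x = -115 mm; beyond it a steep ramp (58 degrees) climbs to the rim at x = +115 mm. Origin: centre of its underside.
- ball1: Gold-foil chocolate ball, 23 mm across, 12 g, origin at its centre; it rolls but soon comes to rest. Three to five of the five are present.
- ball2: Gold-foil chocolate ball, 23 mm across, 12 g, origin at its centre; it rolls but soon comes to rest. Three to five of the five are present.
- ball3: Gold-foil chocolate ball, 23 mm across, 12 g, origin at its centre; it rolls but soon comes to rest. Three to five of the five are present.
- ball4: Gold-foil chocolate ball, 23 mm across, 12 g, origin at its centre; it rolls but soon comes to rest. Three to five of the five are present.
- ball5: Gold-foil chocolate ball, 23 mm across, 12 g, origin at its centre; it rolls but soon comes to rest. Three to five of the five are present.
- scoop: Steel scoop, 130 g. Pan 80 (x) by 77 (y) mm, floor 2 mm, side and back walls 26 mm high, 3 mm thick; open to +x, front edge at x = 40 mm. A neck climbs from the back wall to a level black handle, 20 mm wide (y), 18 mm thick, x = -60 to -150 mm, its middle at z = 75 mm; hold it at x = -85 mm. Origin: centre of the pan's underside. Stands level on its own.
- mat: Blue mat for the scoop, fixed, 210 (x) by 90 (y) by 4 mm. Origin: centre of its underside. The scoop starts on it with the same heading, its pan's centre 50 mm towards +x.
- jar_apricot: Bystander: orange jar, 68 mm across, 90 mm tall. Origin: centre of its underside.
- jar_raspberry: Bystander: dark red jar, 68 mm across, 90 mm tall. Origin: centre of its underside.
- ribbon: Bystander: red ribbon spool lying flat, 60 mm across, 25 mm tall. Origin: centre of its underside.

How it is judged:
By the outcome, as a careful person would: the job done as asked, in the order asked, and still so for the second after the job is handed in, with the robot touching nothing.
Of nougat1, nougat2, nougat3, nougat4, nougat5, nougat6 only 4 to 6 are there at a start; the rules pass over those that are not, and their reading is None.
Of ball1, ball2, ball3, ball4, ball5 only 3 to 5 are there at a start; the rules pass over those that are not, and their reading is None.
At some moment in a run one of nougat1, nougat2, nougat3, nougat4, nougat5, nougat6 may be knocked a few centimetres aside while the robot is not near it.
It also fails if it takes over 208 s, if anything falls off the work surface, if the arm or the gripper's body presses on something with over 40 N, if the wrist force passes 120 N, or if a joint passes its speed limit or range.

## Working session

There is one attempt and no reset: what is moved stays moved. The work goes in short steps, Python scripts to look and compute and a tool call to move; the robot and the scene stay as the last step left them, time stands still between calls to the robot, and variables do not carry over. Pictures are saved under pics/ and viewed, about 12 in all and at most 16, crops included, and the job is handed in when it is done.

Besides the shell and the picture viewer there is one more tool, called by a JSON object that holds its "op" and its "data". move_arm: Moves the arm, as the interface text tells. Its arguments: {"type":"object","properties":{"moves":{"type":"array","items":{"type":"object","properties":{"gripper":{"type":"number"},"xyz":{"type":"array","items":{"type":"number"}},"angular":{"type":"array","items":{"type":"number"}}}}}},"required":["moves"]}

```bash
mkdir -p pics; ls; python3 - <<'E'
from bench import arm
import cv2, numpy as np
print(arm.read_state())
for n in ["scene","side","wrist"]:
    c=arm.get_calibration(n); p,d=arm.get_image(n)
    cv2.imwrite(f"pics/{n}0.png",p); np.savez(f"{n}0.npz",p=p,d=d,K=c["camera_matrix"],R=c["R"],t=c["t"])
    print(n,c)
E
```

```text
pics
{'clock': 0.0, 'joints': array([-1.01243678e+00,  3.85566090e-01,  6.65750216e-03, -5.23846072e-04,
       -1.19399310e+00, -2.58580161e-01]), 'joint_vel': array([ 0.00016263, -0.00064845,  0.00039244, -0.00129946, -0.0013717 ,
        0.00132941]), 'joint_efforts': array([-9.63052230e-05, -3.92285371e+01,  1.88396412e+01,  4.18624789e+00,
       -4.74548302e-03,  5.24226976e-06]), 'position': array([ 184.39893988, -596.52542869,  205.92458849]), 'ee_rot': array([-1.49233429e-01,  9.88801404e-01,  1.06277353e-03, -1.94712155e-04]), 'contact_force': array([-0.00451267,  0.28183415,  0.61715181]), 'wrist_torque': array([-0.00275789,  0.01706703, -0.00180053]), 'gripper_width': 85.62360508537442}
scene {'camera_matrix': array([[536.04921691,   0.        , 290.78270807],
       [  0.        , 536.04921691, 206.9727096 ],
       [  0.        ,   0.        ,   1.        ]]), 'R': array([[ 0.31948973,  0.9474898 , -0.01376214],
       [ 0.56758142, -0.20297561, -0.79790491],
       [-0.75880014,  0.24711129, -0.60262622]]), 't': array([-144.41219183, -219.84190022, 1940.08333712])}
side {'camera_matrix': array([[450.64476181,   0.        , 282.58982202],
       [  0.        , 450.64476181, 215.12992526],
       [  0.        ,   0.        ,   1.        ]]), 'R': array([[-9.99710366e-01, -1.97328683e-02, -1.37767494e-02],
       [-5.01230202e-04,  5.89398592e-01, -8.07842218e-01],
       [ 2.40610408e-02, -8.07601333e-01, -5.89237772e-01]]), 't': array([ 539.57364516,  121.12727089, 1182.33212043])}
wrist {'camera_matrix': array([[325.1922621,   0.       , 276.7217547],
       [  0.       , 325.1922621, 210.1069126],
       [  0.       ,   0.       ,   1.       ]]), 'R': array([[-0.29489484,  0.9555255 ,  0.00283956],
       [ 0.91011283,  0.27997179,  0.30546756],
       [ 0.29108704,  0.09266513, -0.95219825]]), 't': array([624.84451167, -39.75776413, 380.64261599])}
```

View pics/scene0.png

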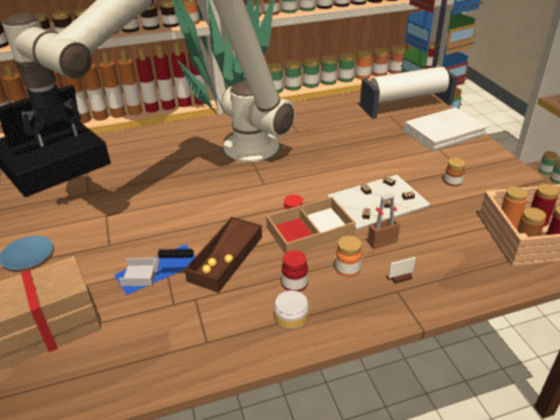

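View pics/side0.png

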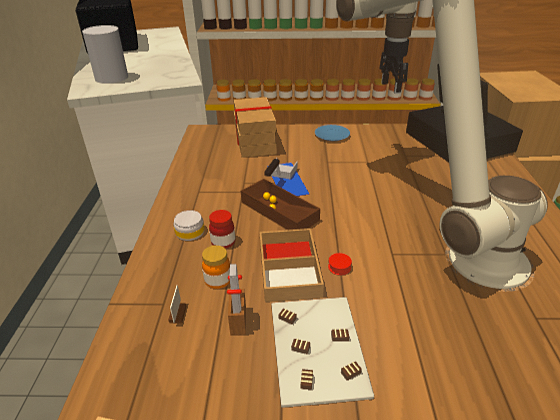

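```bash
cat > h.py <<'E'
import numpy as np, cv2
from bench import arm
from scipy.spatial.transform import Rotation as Ro
def pt(f,u,v,z=None):
    if isinstance(f,str): f=np.load(f)
    K,R,t=f["K"],f["R"],f["t"]
    ray=np.linalg.inv(K)@[u,v,1]
    if z is None:
        return R.T@(ray*f["d"][int(v),int(u)]-t)
    o=-R.T@t; r=R.T@ray
    return o+r*(z-o[2])/r[2]
def rect(f,x0,x1,y0,y1,z,s,fish):
    """ortho picture at plane z: column = (y1-y)*s, row = (x1-x)*s ; x up, y left"""
    ys=y1-(np.arange(int((y1-y0)*s))+.5)/s; xs=x1-(np.arange(int((x1-x0)*s))+.5)/s
    Y,X=np.meshgrid(ys,xs); P=np.stack([X,Y,np.full_like(X,z)],-1)@f["R"].T+f["t"]
    K=f["K"]
    if fish:
        r=np.hypot(P[...,0],P[...,1]); k=np.arctan2(r,P[...,2])/np.maximum(r,1e-9)
    else: k=1/P[...,2]
    mu=(K[0,0]*P[...,0]*k+K[0,2]).astype(np.float32); mv=(K[1,1]*P[...,1]*k+K[1,2]).astype(np.float32)
    return cv2.remap(f["p"],mu,mv,cv2.INTER_LINEAR)
def shot(n,name):
    c=arm.get_calibration(n); p,d=arm.get_image(n)
    f=dict(p=p,d=d,K=c["camera_matrix"],R=c["R"],t=c["t"]); np.savez(name+".npz",**f); return f
def cloud(f,fish):
    v,u=np.mgrid[:420,:560]; K=f["K"]; a=(u-K[0,2])/K[0,0]; b=(v-K[1,2])/K[1,1]
    if fish:
        th=np.hypot(a,b); k=np.tan(th)/np.maximum(th,1e-9); a=a*k; b=b*k
    d=f["d"]; C=np.stack([a*d,b*d,d],-1); return (C-f["t"])@f["R"]
E
python3 - <<'E'
from h import *
f=np.load("side0.npz")
for nm,u,v in [("slab nr",275,303),("slab",347,297),("slab",373,397),("slab",282,404),("box",262,232),("box",315,230),("box",323,297),("box",264,299),("ribbon",340,262),("standtop",237,308),("tongs",235,268),("trough",246,185),("trough",319,215),("scoop",285,170),("handle",272,167)]:
    print(nm,pt(f,u,v).round(),pt(f,u,v,0).round())
f=np.load("scene0.npz")
for nm,u,v in [("mat",118,288),("mat",195,258),("mat",122,265),("mat",185,249),("pan",141,272),("handle",163,254),("handle",192,254),("ball",206,269),("ball",228,259),("trough",190,279),("trough",226,287),("trough",262,236),("trough",234,219),("box",268,228),("box",355,233),("box",333,202),("box",285,250),("standtop",384,222),("bridge",385,196)]:
    print(nm,pt(f,u,v).round(),pt(f,u,v,0).round())
E
```

```text
slab nr [554. 164.  14.] [555. 150.   0.]
slab [382. 132.   3.] [382. 130.   0.]
slab [359. 399.  10.] [357. 393.   0.]
slab [532. 418.  13.] [533. 410.   0.]
box [596. -66.  44.] [ 601. -123.    0.]
box [ 449. -127.    4.] [ 449. -132.    0.]
box [440. 132.   1.] [440. 130.   0.]
box [582. 137.  -1.] [582. 138.   0.]
ribbon [392.  34.  26.] [388.   4.   0.]
standtop [632. 231.  71.] [644. 167.   0.]
tongs [632. 206. 164.] [663.  29.   0.]
trough [ 669. -375.   -0.] [ 669. -375.    0.]
trough [ 436. -176.   22.] [ 434. -206.    0.]
scoop [ 541. -468.    3.] [ 541. -473.    0.]
handle [ 578. -339.   90.] [ 587. -494.    0.]
mat [ 570. -510.   -2.] [ 572. -510.    0.]
mat [ 576. -305.   45.] [ 526. -301.   -0.]
mat [ 486. -493.   -1.] [ 487. -493.    0.]
mat [ 584. -327.   89.] [ 479. -321.    0.]
pan [ 542. -447.    9.] [ 532. -447.   -0.]
handle [ 579. -383.   84.] [ 480. -382.    0.]
handle [ 602. -313.   83.] [ 507. -306.    0.]
ball [ 598. -284.   18.] [ 578. -282.    0.]
ball [ 585. -221.   23.] [ 560. -217.    0.]
trough [ 616. -330.   14.] [ 602. -329.    0.]
trough [ 661. -246.   -1.] [ 662. -246.    0.]
trough [ 495. -102.   -2.] [ 497. -102.    0.]
trough [ 452. -170.   46.] [ 394. -159.    0.]
box [472. -77.   3.] [468. -76.   0.]
box [577. 152.   3.] [574. 154.   0.]
box [459. 131.  36.] [414. 151.  -0.]
box [600. -66.  22.] [577. -59.   0.]
standtop [622. 216.  60.] [557. 255.   0.]
bridge [635. 203. 161.] [440. 317.   0.]
```

```bash
cat >> h.py <<'E'
def down(psi):
    """tool pointing down, tool y (jaw axis) along (cos psi, sin psi); x = y cross z"""
    y=np.array([np.cos(psi),np.sin(psi),0]); z=np.array([0,0,-1.]); return np.stack([np.cross(y,z),y,z],1)
def plan(targets,cur=None):
    """targets: (pos, R). rows relative to cur in tool axes (cm, rad)"""
    if cur is None:
        s=arm.read_state(); cur=(s["position"],Ro.from_quat(s["ee_rot"]).as_matrix())
    p0,R0=cur
    for p,R in targets:
        print((R0.T@(np.array(p)-p0)/10).round(2).tolist(), Ro.from_matrix(R0.T@R).as_rotvec().round(3).tolist())
E
python3 - <<'E'
from h import *
s=arm.read_state(); R=Ro.from_quat(s["ee_rot"]).as_matrix(); print(R.round(3))
c=arm.get_calibration("wrist"); C=-c["R"].T@c["t"]; print(C, R.T@(C-s["position"]), (c["R"]@R).round(3))
plan([((440,-330,420),R),((420,240,420),R),((440,-330,420),down(np.pi/2)),((420,240,420),down(np.pi/2))])
E
```

```text
[[-0.955 -0.295 -0.001]
 [-0.295  0.955  0.002]
 [ 0.     0.002 -1.   ]]
[ 109.65873621 -621.24000385  372.96384784] [  78.72853229   -1.12638257 -166.7952201 ] [[-0.     1.    -0.001]
 [-0.952 -0.001 -0.306]
 [-0.306  0.001  0.952]]
[-32.29, 17.97, -21.36] [0.0, 0.0, 0.0]
[-47.2, 73.02, -21.26] [0.0, 0.0, 0.0]
[-32.29, 17.97, -21.36] [0.002, -0.0, 0.3]
[-47.2, 73.02, -21.26] [0.002, -0.0, 0.3]
```

{"op": "move_arm", "data": {"moves": [{"gripper": 1, "xyz": [-6, 3, -1], "angular": [0, 0, 0.1]}, {"gripper": 1, "xyz": [-12, 6, -3], "angular": [0, 0, 0.2]}, {"gripper": 1, "xyz": [-18, 9, -5], "angular": [0, 0, 0.3]}, {"gripper": 1, "xyz": [-24, 13, -8], "angular": [0, 0, 0.3]}, {"gripper": 1, "xyz": [-29, 17, -10], "angular": [0, 0, 0.3]}, {"gripper": 1, "xyz": [-32, 18, -12], "angular": [0, 0, 0.3]}, {"gripper": 1, "xyz": [-32, 18, -12], "angular": [0, 0, 0.3]}, {"gripper": 1, "xyz": [-32, 18, -12], "angular": [0, 0, 0.3]}]}}

```text
clock: 1.15
position: [437.4, -330.0, 326.7]
ee_rot: [-0.001, 1.0, 0.0, -0.0]
contact_force: [-1.3, -0.4, -0.9]
gripper_width: 85.3
```

```bash
python3 - <<'E'
from h import *
f=shot("wrist","w1"); cv2.imwrite("pics/w1.png",rect(f,420,760,-560,-100,40,1.7,True))
s=arm.read_state();print(s["clock"],s["position"])
plan([((460,240,320),down(np.pi/2))])
E
```

```text
1.2 [ 436.61413333 -330.57328492  326.11753528]
[-2.33, 57.06, 0.66] [0.001, -0.002, -0.0]
```

View pics/w1.png

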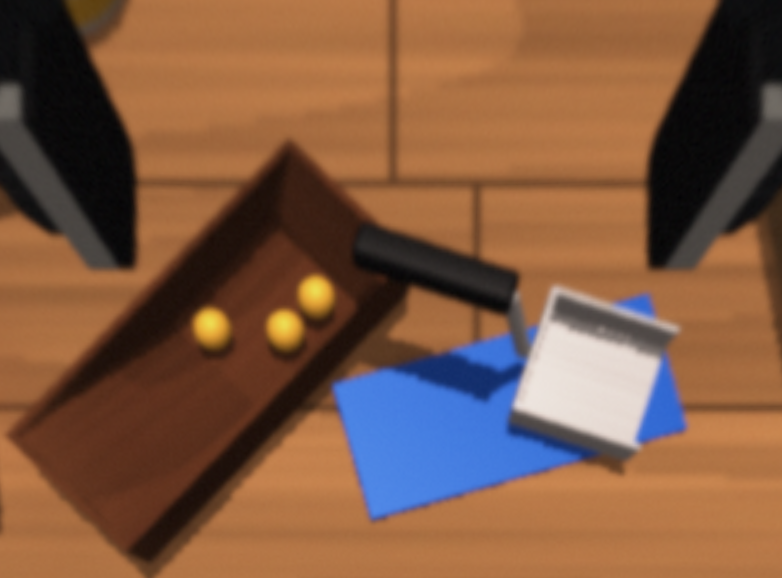

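{"op": "move_arm", "data": {"moves": [{"gripper": 1, "xyz": [0, 6, 0.5], "angular": [0, 0, 0]}, {"gripper": 1, "xyz": [0, 12, 0.5], "angular": [0, 0, 0]}, {"gripper": 1, "xyz": [0, 18, 0.5], "angular": [0, 0, 0]}, {"gripper": 1, "xyz": [0, 24, 0.5], "angular": [0, 0, 0]}, {"gripper": 1, "xyz": [0, 30, 0.5], "angular": [0, 0, 0]}, {"gripper": 1, "xyz": [-1, 36, 0.5], "angular": [0, 0, 0]}, {"gripper": 1, "xyz": [-2, 42, 0.5], "angular": [0, 0, 0]}, {"gripper": 1, "xyz": [-2, 48, 0.5], "angular": [0, 0, 0]}, {"gripper": 1, "xyz": [-2, 52, 0.5], "angular": [0, 0, 0]}, {"gripper": 1, "xyz": [-2, 52, 0.5], "angular": [0, 0, 0]}]}}

```text
clock: 2.45
position: [457.2, 189.9, 320.2]
ee_rot: [-0.0, 1.0, -0.001, -0.001]
contact_force: [-0.6, -0.5, -0.1]
gripper_width: 85.1
```

```bash
python3 - <<'E'
from h import *
f=shot("wrist","w2"); cv2.imwrite("pics/w2.png",rect(f,340,690,-90,390,28,1.65,True))
s=arm.read_state();print(s["clock"],s["position"],s["gripper_width"],s["joints"])
E
```

```text
2.5 [457.12710831 188.78672585 320.54251012] 85.41960908244003 [ 7.20550130e-01  9.75761637e-02 -9.38393726e-02 -1.60630423e-04
 -1.38266848e+00 -2.29176060e+00]
```

View pics/w2.png

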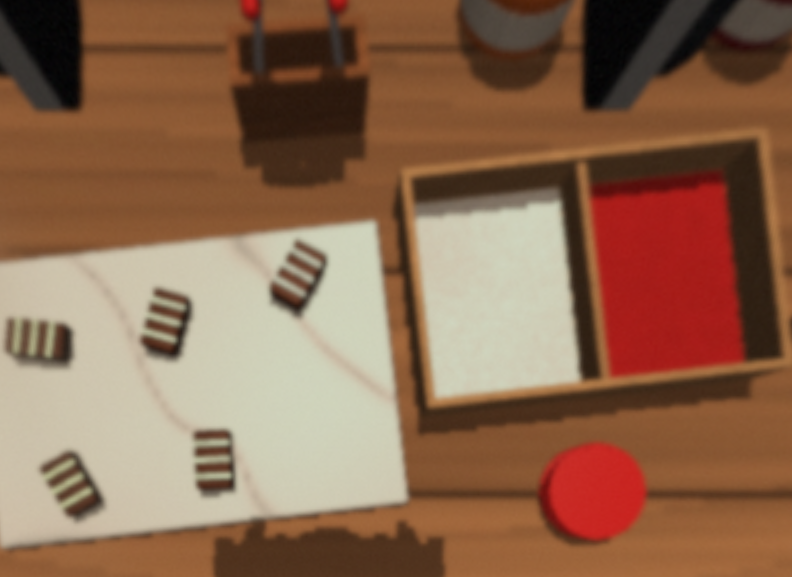

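```bash
cat >> h.py <<'E'
def img2w(f,col,row,x1,y1,zp,s,z):
    """pixel of a rect picture at plane zp -> world at height z"""
    P=np.array([x1-row/s,y1-col/s,zp]); C=-f["R"].T@f["t"]; return C+(P-C)*(z-C[2])/(zp-C[2])
def blobs(f,fish,x0,x1,y0,y1,z0,z1,mn=30,sel=None):
    P=cloud(f,fish); m=(f["d"]>0)&(P[...,0]>x0)&(P[...,0]<x1)&(P[...,1]>y0)&(P[...,1]<y1)&(P[...,2]>z0)&(P[...,2]<z1)
    if sel is not None: m&=sel
    n,l=cv2.connectedComponents(m.astype(np.uint8)); out=[]
    for i in range(1,n):
        q=P[l==i]
        if len(q)>=mn:
            (c,wh,a)=cv2.minAreaRect(q[:,:2].astype(np.float32))
            if wh[0]<wh[1]: wh=wh[::-1]; a+=90
            out.append((np.round(c,1),np.round(wh,1),round((a+90)%180-90,1),len(q),q[:,2].mean().round(1)))
    return out
E
python3 - <<'E'
from h import *
f=np.load("w2.npz"); f={k:f[k] for k in f}
P=cloud(f,True)
print("nougat"); [print(b) for b in blobs(f,True,360,580,135,420,21,40)]
m=(P[...,2]<17)&(P[...,2]>7)&(P[...,0]<550)&(P[...,0]>370)&(P[...,1]>170)&(P[...,1]<390); print("slab z",np.median(P[m][:,2]))
hsv=cv2.cvtColor(f["p"],cv2.COLOR_BGR2HSV); red=((hsv[...,0]<8)|(hsv[...,0]>172))&(hsv[...,1]>150)&(hsv[...,2]>90)
print("bars"); [print(b) for b in blobs(f,True,580,700,150,300,90,140,5,red)]
print("stand"); [print(b) for b in blobs(f,True,580,700,150,300,58,72,20)]
print("bridge"); [print(b) for b in blobs(f,True,580,700,150,300,145,170,5)]
print("box"); [print(b) for b in blobs(f,True,400,640,-120,145,40,50,50)]
print("boxcorners",[img2w(f,c,r,690,390,28,1.65,45)[:2].round(1) for c,r in [(403,172),(763,132),(788,358),(430,407)]])
print("standrim",[img2w(f,c,r,690,390,28,1.65,65)[:2].round(1) for c,r in [(228,28),(367,22),(367,78),(233,85)]])
f=np.load("w1.npz"); f={k:f[k] for k in f}
print("handle"); [print(b) for b in blobs(f,True,500,700,-500,-250,76,95,30)]
print("balls"); hsv=cv2.cvtColor(f["p"],cv2.COLOR_BGR2HSV); y=(hsv[...,0]>15)&(hsv[...,0]<32)&(hsv[...,1]>150)&(hsv[...,2]>150)
[print(b) for b in blobs(f,True,500,700,-360,-100,5,40,8,y)]
w=lambda c,r,z:img2w(f,c,r,760,-100,40,1.7,z)[:2].round(1)
print("mat",[w(c,r,4) for c,r in [(333,383),(650,295),(686,430),(372,520)]])
print("pan tops",[w(c,r,z) for c,r,z in [(555,290,26+4),(678,328,30),(635,458,30),(510,430,30)]])
print("trough rim",[w(c,r,45) for c,r in [(290,140),(408,290),(152,578),(10,433)]])
E
```

```text
nougat
(array([396.6, 348.6]), array([36.8, 23. ]), 30.2, 378, np.float64(27.8))
(array([411.4, 261.3]), array([36.1, 23. ]), 2.4, 402, np.float64(27.7))
(array([488.9, 138. ]), array([65.6,  1.5]), 5.2, 82, np.float64(30.8))
(array([484.7, 369.3]), array([36.6, 22.5]), 83.3, 332, np.float64(27.9))
(array([495.9, 290.6]), array([36.9, 23. ]), -15.9, 378, np.float64(27.9))
(array([525.2, 209.2]), array([36.1, 22.2]), -29.1, 363, np.float64(27.9))
(array([551.5, 144.9]), array([56. ,  0.6]), 6.6, 61, np.float64(31.1))
slab z 12.061461198037485
bars
(array([633.9, 229.3]), array([30.2,  8.8]), 7.6, 109, np.float64(121.9))
(array([637. , 185.7]), array([27.8,  9.5]), -0.6, 115, np.float64(122.1))
stand
(array([636.1, 207.8]), array([79. , 35.9]), -85.8, 488, np.float64(63.9))
(array([650.9, 209.1]), array([37.4,  6.7]), -86.4, 132, np.float64(63.1))
bridge
(array([636.4, 207.5]), array([33.7, 15.1]), -85.8, 305, np.float64(160.2))
box
(array([522.3,  34.1]), array([216.7, 141.4]), -83.5, 1681, np.float64(44.3))
(array([ 501.6, -112.2]), array([31.1, 15.5]), 1.4, 82, np.float64(43.8))
boxcorners [array([578.1, 147.4]), array([601.5, -62.7]), array([469.6, -77.3]), array([441. , 131.6])]
standrim [array([649.4, 246.8]), array([652.7, 169.3]), array([621.5, 169.3]), array([617.6, 244. ])]
handle
(array([ 579.5, -355.3]), array([92.4, 20.9]), 71.4, 955, np.float64(86.2))
balls
(array([ 579. , -265.3]), array([28.5, 21.4]), -14.9, 133, np.float64(24.4))
(array([ 578.3, -219.3]), array([24.9, 20.8]), 16.7, 130, np.float64(24.8))
(array([ 597.5, -281.1]), array([27. , 20.8]), 63.3, 130, np.float64(24.5))
mat [array([ 548.6, -293.1]), array([ 604.5, -494.3]), array([ 518.8, -517.2]), array([ 461.7, -317.8])]
pan tops [array([ 594.5, -428.6]), array([ 571.6, -502.5]), array([ 493.5, -476.7]), array([ 510.3, -401.5])]
trough rim [array([ 674.1, -271.3]), array([ 586.9, -339.9]), array([ 419.3, -191. ]), array([ 503.7, -108.4])]
```

```bash
cat >> h.py <<'E'
import json
def load(): c=json.load(open("pose.json")); return np.array(c["p"]),np.array(c["R"])
def save(p,R): json.dump(dict(p=list(p),R=np.array(R).tolist()),open("pose.json","w"))
def did(*moves):
    """track the commanded pose: final (xyz cm, ang) of each call made"""
    p,R=load()
    for x,a in moves: p=p+R@np.array(x)*10; R=R@Ro.from_rotvec(a).as_matrix()
    save(p,R); s=arm.read_state()
    print("cmd",p.round(1),"psi",np.degrees(np.arctan2(R[1,1],R[0,1])).round(1),"meas",s["position"].round(1),"w",s["gripper_width"].round(1),"F",s["contact_force"].round(1),"t",s["clock"])
def go(*targets):
    """chain of (x,y,z,psi_deg): each a call, relative to the previous one"""
    cur=load()
    for x,y,z,ps in targets:
        T=((x,y,z),down(np.radians(ps))); plan([T],cur); cur=(np.array(T[0]),T[1])
E
python3 - <<'E'
from h import *
save([184.596,-597.096,207.012],down(1.8706))
did(([-32,18,-12],[0,0,.3]),([-2,52,.5],[0,0,0]))
go((635.5,207.5,220,94.1),(635.5,207.5,97,94.1))
E
```

```text
Traceback (most recent call last):
  File "h.py", line 62, in did
    print("cmd",p.round(1),"psi",np.degrees(np.arctan2(R[1,1],R[0,1])).round(1),"meas",s["position"].round(1),"w",s["gripper_width"].round(1),"F",s["contact_force"].round(1),"t",s["clock"])
                                                                                                                  ^^^^^^^^^^^^^^^^^^^^^^^^
AttributeError: 'float' object has no attribute 'round'
```

```bash
sed -i 's/s\["gripper_width"\].round(1)/round(s["gripper_width"],1)/' h.py; python3 - <<'E'
from h import *
did()
go((635.5,207.5,220,94.1),(635.5,207.5,97,94.1))
E
```

```text
cmd [457.3 189.4 322. ] psi 90.0 meas [457.1 188.8 320.5] w 85.4 F [ 0.4  0.  -0.4] t 2.5
[-17.82, 1.82, 10.2] [0.0, 0.0, -0.072]
[0.0, 0.0, 12.3] [0.0, 0.0, 0.0]
```

{"op": "move_arm", "data": {"moves": [{"gripper": 1, "xyz": [-6, 0.6, 2], "angular": [0, 0, -0.03]}, {"gripper": 1, "xyz": [-12, 1.2, 5], "angular": [0, 0, -0.07]}, {"gripper": 1, "xyz": [-17.8, 1.8, 8], "angular": [0, 0, -0.072]}, {"gripper": 1, "xyz": [-17.8, 1.8, 10.2], "angular": [0, 0, -0.072]}, {"gripper": 1, "xyz": [-17.8, 1.8, 10.2], "angular": [0, 0, -0.072]}]}}

```text
clock: 3.12
position: [634.6, 204.1, 216.0]
ee_rot: [-0.034, 0.999, -0.002, -0.004]
contact_force: [0.5, -0.2, 0.1]
gripper_width: 85.1
```

{"op": "move_arm", "data": {"moves": [{"gripper": 1, "xyz": [0, 0, 5], "angular": [0, 0, 0]}, {"gripper": 1, "xyz": [0, 0, 9], "angular": [0, 0, 0]}, {"gripper": 1, "xyz": [0, 0, 12.2], "angular": [0, 0, 0]}, {"gripper": 1, "xyz": [0, 0, 12.2], "angular": [0, 0, 0]}, {"gripper": 1, "xyz": [0, 0, 12.2], "angular": [0, 0, 0]}]}}

```text
clock: 3.75
position: [636.6, 207.3, 101.1]
ee_rot: [-0.036, 0.999, 0.001, 0.002]
contact_force: [0.7, -0.5, 0.2]
gripper_width: 85.1
```

```bash
python3 - <<'E'
from h import *
did(([-17.8,1.8,10.2],[0,0,-.072]),([0,0,12.2],[0,0,0]))
f=shot("wrist","w3"); cv2.imwrite("pics/w3.png",f["p"])
E
```

```text
cmd [635.3 207.3  98. ] psi 94.1 meas [636.6 207.3 101.1] w 85.1 F [ 0.7 -0.5  0.2] t 3.75
```

View pics/w3.png

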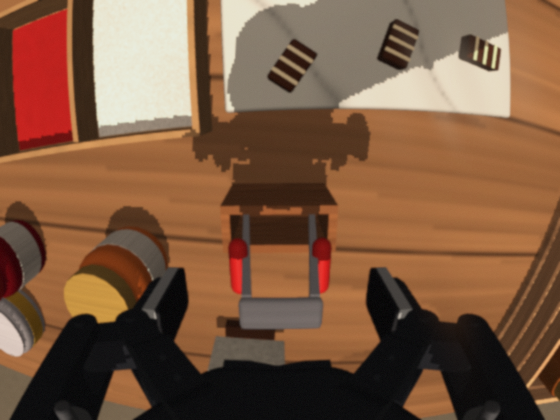

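{"op": "move_arm", "data": {"moves": [{"gripper": 0.17, "xyz": [0, 0, 0], "angular": [0, 0, 0]}, {"gripper": 0.17, "xyz": [0, 0, 0], "angular": [0, 0, 0]}, {"gripper": 0.17, "xyz": [0, 0, 0], "angular": [0, 0, 0]}, {"gripper": 0.17, "xyz": [0, 0, 0], "angular": [0, 0, 0]}, {"gripper": 0.17, "xyz": [0, 0, 0], "angular": [0, 0, 0]}, {"gripper": 0.17, "xyz": [0, 0, 0], "angular": [0, 0, 0]}]}}

```text
clock: 4.55
position: [635.2, 207.4, 97.9]
ee_rot: [-0.036, 0.999, -0.0, -0.0]
contact_force: [0.5, 0.2, -0.3]
gripper_width: 50.1
```

```bash
python3 - <<'E'
from h import *
did()
f=shot("wrist","w4"); cv2.imwrite("pics/w4.png",f["p"])
hsv=cv2.cvtColor(f["p"],cv2.COLOR_BGR2HSV); red=((hsv[...,0]<8)|(hsv[...,0]>172))&(hsv[...,1]>150)&(hsv[...,2]>90)
print("bars"); [print(b) for b in blobs(f,True,580,700,150,300,90,140,5,red)]
print("bridge"); [print(b) for b in blobs(f,True,580,700,150,300,145,170,5)]
go((636.5,207.3,230,94.1))
E
```

```text
cmd [635.3 207.3  98. ] psi 94.1 meas [635.2 207.4  97.9] w 50.1 F [ 0.5  0.2 -0.3] t 4.55
bars
(array([638.2, 186. ]), array([32. ,  9.2]), 3.0, 707, np.float64(121.8))
(array([634.2, 229.4]), array([30.6,  9.4]), 8.3, 608, np.float64(122.0))
bridge
(array([635.9, 174.5]), array([25.6, 14.1]), 4.3, 1380, np.float64(157.3))
(array([631.3, 237.8]), array([25.3, 14.5]), 4.4, 1371, np.float64(157.3))
(array([636.3, 207.5]), array([34.1, 14.9]), -85.4, 3001, np.float64(160.1))
(array([631.4, 162. ]), array([7.2, 2.1]), -87.8, 70, np.float64(168.3))
(array([625. , 249.3]), array([8. , 1.9]), 88.6, 81, np.float64(168.6))
[-0.12, -0.01, -13.2] [0.0, 0.0, 0.0]
```

{"op": "move_arm", "data": {"moves": [{"gripper": 0.17, "xyz": [0, 0, -1], "angular": [0, 0, 0]}, {"gripper": 0.17, "xyz": [0, 0, -3], "angular": [0, 0, 0]}, {"gripper": 0.17, "xyz": [0, 0, -6], "angular": [0, 0, 0]}, {"gripper": 0.17, "xyz": [0, 0, -9], "angular": [0, 0, 0]}, {"gripper": 0.17, "xyz": [0, 0, -10], "angular": [0, 0, 0]}, {"gripper": 0.17, "xyz": [0, 0, -10], "angular": [0, 0, 0]}]}}

```text
clock: 5.35
position: [635.3, 207.5, 198.5]
ee_rot: [-0.036, 0.999, 0.0, 0.0]
contact_force: [-0.6, -0.2, -0.3]
gripper_width: 50.0
```

```bash
python3 - <<'E'
from h import *
did(([0,0,-10],[0,0,0]))
f=shot("wrist","w5")
print("bridge"); [print(b) for b in blobs(f,True,580,700,150,300,250,270,5)]
print("nougat"); [print(b) for b in blobs(f,True,370,545,160,420,21,40)]
go((525.2,209.2,165,60.9),(525.2,209.2,107,60.9))
E
```

```text
cmd [635.3 207.3 198. ] psi 94.1 meas [635.3 207.5 198.5] w 50.0 F [-0.6 -0.2 -0.3] t 5.35
bridge
(array([636. , 174.6]), array([25.5, 14.3]), 4.4, 1133, np.float64(259.7))
(array([631.3, 237.6]), array([25.3, 14.2]), 3.3, 1130, np.float64(259.6))
(array([631.4, 162. ]), array([7.4, 1.5]), -82.1, 61, np.float64(268.8))
(array([625.2, 248.5]), array([5.9, 1.7]), 85.9, 50, np.float64(268.7))
nougat
(array([412.6, 355.3]), array([20.9,  5.7]), -78.5, 62, np.float64(26.4))
(array([496.3, 290.6]), array([36.5, 22.7]), -15.5, 692, np.float64(27.8))
(array([485.5, 368.6]), array([36.6, 22.6]), 84.0, 593, np.float64(27.7))
(array([524.9, 209.5]), array([36.9, 22.5]), -28.6, 735, np.float64(27.9))
[10.97, 0.97, 3.3] [0.0, 0.0, 0.58]
[0.0, 0.0, 5.8] [0.0, 0.0, 0.0]
```

```bash
python3 - <<'E'
from h import *
f=np.load("w5.npz"); f={k:f[k] for k in f}; cv2.imwrite("pics/w5.png",f["p"])
[print(b) for b in blobs(f,True,600,680,180,235,60,300,200)]
E
```

```text
(array([623.3, 207.3]), array([54.3,  6.7]), -85.8, 438, np.float64(64.6))
(array([638. , 207.7]), array([52.7, 33.5]), -85.3, 2252, np.float64(132.4))
(array([632.5, 181.4]), array([30.6,  8.8]), -13.8, 1561, np.float64(268.5))
(array([628. , 232.6]), array([31. , 13.3]), 21.7, 2728, np.float64(269.5))
(array([625.2, 205.5]), array([31.1,  3.2]), -87.1, 840, np.float64(297.6))
```

View pics/w5.png

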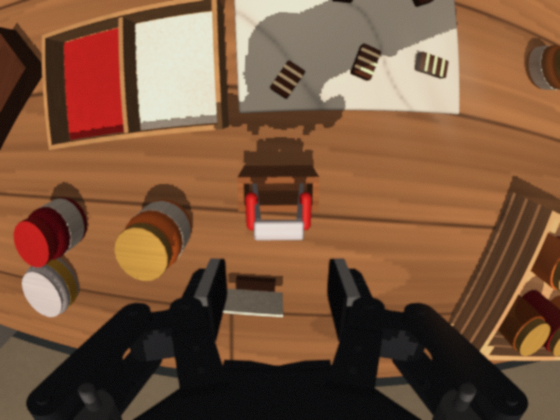

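View pics/w4.png

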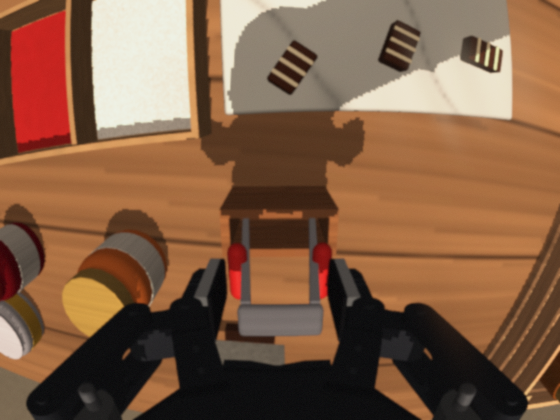

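```bash
python3 - <<'E'
from h import *
for n,T in(("w5",198),("w4",98),("w3",100)):
    f=np.load(n+".npz"); P=cloud(f,True); 
    for s in (1,-1):
        m=(f["d"]>0)&(abs(P[...,0]-636)<14)&(s*(P[...,1]-207.5)>22)&(s*(P[...,1]-207.5)<65)&(P[...,2]>T-5)
        q=P[m]; h,e=np.histogram(q[:,2]-T,bins=np.arange(-5,80,5)); print(n,s,h)
        for a in range(10,70,10):
            k=q[abs(q[:,2]-T-a)<3]
            if len(k): print(a,np.percentile(s*(k[:,1]-207.5),[2,98]).round(1))
E
```

```text
w5 1 [  0   0   0   0   0   0  27 110 161 189 200 222 247 228 229 138]
30 [22.9 28.7]
40 [22.9 36.4]
50 [22.9 36.4]
60 [22.9 36.2]
w5 -1 [  0   0   0   0   0   0  27 117 197 228 252 279 275 302 311 446]
30 [25.3 32.2]
40 [25.6 39.9]
50 [25.3 40. ]
60 [25.4 39.6]
w4 1 [  0   0   0   0   1 183  73 122 153 196 197 240 233 316 146 139]
20 [23.7 25.9]
30 [22.7 28.3]
40 [22.8 36.2]
50 [22.8 36.2]
60 [22.7 35.7]
w4 -1 [  0   0   0   0   7 332  58 136 194 230 258 268 284 375 229 495]
20 [22.2 26.7]
30 [25.4 32.7]
40 [25.7 39.9]
50 [25.4 40.1]
60 [25.5 39.5]
w3 1 [  0   0   0   0  13 286   0   0  25 156 221 234 271 275 293 207]
20 [22.1 26.4]
40 [40.2 43.7]
50 [40.2 53.7]
60 [40.3 53.9]
w3 -1 [  0   0   0   0  53 299   0   0  34 181 262 309 314 345 387 291]
20 [22.1 26.2]
40 [43.3 50. ]
50 [43.1 57.3]
60 [43.2 57.4]
```

```bash
python3 - <<'E'
from h import *
s=arm.read_state(); T,R=load()
for n,T in(("w5",[635.3,207.3,198]),("w1",[437.4,-330,326.3])):
    f=np.load(n+".npz"); P=cloud(f,True); q=(P[(f["d"]>0)&(P[...,2]>T[2]-10)]-T)@down(np.radians(94.1 if n=="w5" else 90))
    for lo in range(-120,-10,10):
        k=q[(q[:,2]>=lo)&(q[:,2]<lo+10)]
        if len(k): print(n,lo,len(k),"x",np.percentile(k[:,0],[1,99]).round(),"absy",np.percentile(abs(k[:,1]),[1,99]).round())
E
```

```text
w5 -120 9726 x [ 2. 20.] absy [ 0. 65.]
w5 -110 8668 x [-10.  18.] absy [ 1. 63.]
w5 -100 4721 x [-11.  18.] absy [ 3. 61.]
w5 -90 5736 x [-11.  14.] absy [24. 58.]
w5 -80 2315 x [ 1. 14.] absy [24. 57.]
w5 -70 1213 x [-10.  13.] absy [24. 42.]
w5 -60 1123 x [-10.  12.] absy [24. 39.]
w5 -50 945 x [-10.  12.] absy [24. 39.]
w5 -40 635 x [-10.  12.] absy [24. 38.]
w5 -30 54 x [-10.   9.] absy [24. 26.]
w1 -120 9534 x [-8. 20.] absy [ 0. 71.]
w1 -110 9176 x [-10.  18.] absy [ 0. 72.]
w1 -100 6397 x [-11.  18.] absy [ 3. 73.]
w1 -90 3074 x [-9. 14.] absy [38. 73.]
w1 -80 1141 x [-2. 13.] absy [41. 56.]
w1 -70 1472 x [-10.  12.] absy [41. 57.]
w1 -60 1266 x [-10.  12.] absy [41. 57.]
w1 -50 931 x [-10.  12.] absy [41. 56.]
w1 -40 94 x [-9.  9.] absy [41. 44.]
```

{"op": "move_arm", "data": {"moves": [{"gripper": 1, "xyz": [0, 0, 0], "angular": [0, 0, 0]}, {"gripper": 1, "xyz": [0, 0, 0], "angular": [0, 0, 0]}, {"gripper": 1, "xyz": [0, 0, 5], "angular": [0, 0, 0]}, {"gripper": 1, "xyz": [0, 0, 9], "angular": [0, 0, 0]}, {"gripper": 1, "xyz": [0, 0, 10.6], "angular": [0, 0, 0]}, {"gripper": 1, "xyz": [0, 0, 10.8], "angular": [0, 0, 0]}, {"gripper": 1, "xyz": [0, 0, 10.8], "angular": [0, 0, 0]}]}}

```text
clock: 6.28
position: [636.5, 207.8, 91.7]
ee_rot: [-0.036, 0.999, 0.0, 0.001]
contact_force: [0.8, 0.1, 0.1]
gripper_width: 85.3
```

{"op": "move_arm", "data": {"moves": [{"gripper": 1, "xyz": [0, 0, 0.4], "angular": [0, 0, 0]}, {"gripper": 1, "xyz": [0, 0, 0.8], "angular": [0, 0, 0]}, {"gripper": 1, "xyz": [0, 0, 0.8], "angular": [0, 0, 0]}, {"gripper": 1, "xyz": [0, 0, 0.8], "angular": [0, 0, 0]}]}}

```text
clock: 6.78
position: [635.3, 207.4, 82.1]
ee_rot: [-0.036, 0.999, -0.0, 0.0]
contact_force: [0.3, 0.1, 0.2]
gripper_width: 85.5
```

```bash
python3 - <<'E'
from h import *
did(([0,0,10.8],[0,0,0]),([0,0,.8],[0,0,0]))
f=shot("wrist","w6"); P=cloud(f,True); T,R=load(); q=(P[(f["d"]>0)&(P[...,2]>70)]-T)@R
[print(b) for b in blobs(f,True,580,700,187,227,145,170,50)]
for lo in range(-120,-10,10):
    k=q[(q[:,2]>=lo)&(q[:,2]<lo+10)&(abs(q[:,1])<20)&(abs(q[:,0])<20)]
    if len(k): print(lo,len(k),"x",np.percentile(k[:,0],[1,99]).round(),"absy",np.percentile(abs(k[:,1]),[1,99]).round())
E
```

```text
cmd [635.3 207.3  82. ] psi 94.1 meas [635.3 207.4  82.1] w 85.5 F [0.3 0.1 0.2] t 6.775
(array([635.9, 207.5]), array([34.4, 15.3]), -84.0, 3532, np.float64(159.9))
-120 3371 x [10. 20.] absy [ 0. 20.]
-110 3155 x [10. 13.] absy [ 0. 20.]
-100 616 x [ 9. 11.] absy [ 0. 17.]
-90 619 x [-6.  5.] absy [ 0. 16.]
-80 2681 x [-7.  6.] absy [ 0. 17.]
-70 331 x [-3.  6.] absy [13. 17.]
-60 301 x [-8.  6.] absy [13. 18.]
-50 371 x [-6. 11.] absy [14. 20.]
-40 380 x [-2. 14.] absy [15. 20.]
-30 94 x [-8.  6.] absy [16. 19.]
-20 117 x [-5.  6.] absy [17. 20.]
```

{"op": "move_arm", "data": {"moves": [{"gripper": 1, "xyz": [0, 0, 0.3], "angular": [0, 0, 0]}, {"gripper": 1, "xyz": [0, 0, 0.6], "angular": [0, 0, 0]}, {"gripper": 0.17, "xyz": [0, 0, 0.6], "angular": [0, 0, 0]}, {"gripper": 0.17, "xyz": [0, 0, 0.6], "angular": [0, 0, 0]}, {"gripper": 0.17, "xyz": [0, 0, 0.6], "angular": [0, 0, 0]}, {"gripper": 0.17, "xyz": [0, 0, 0.6], "angular": [0, 0, 0]}, {"gripper": 0.17, "xyz": [0, 0, 0.6], "angular": [0, 0, 0]}]}}

```text
clock: 7.7
position: [635.4, 207.3, 76.2]
ee_rot: [-0.036, 0.999, -0.0, 0.0]
contact_force: [0.4, -0.9, 1.0]
gripper_width: 50.0
```

{"op": "move_arm", "data": {"moves": [{"gripper": 0.17, "xyz": [0, 0, -1], "angular": [0, 0, 0]}, {"gripper": 0.17, "xyz": [0, 0, -3], "angular": [0, 0, 0]}, {"gripper": 0.17, "xyz": [0, 0, -6], "angular": [0, 0, 0]}, {"gripper": 0.17, "xyz": [0, 0, -9], "angular": [0, 0, 0]}, {"gripper": 0.17, "xyz": [0, 0, -10], "angular": [0, 0, 0]}, {"gripper": 0.17, "xyz": [0, 0, -10], "angular": [0, 0, 0]}]}}

```text
clock: 8.45
position: [635.2, 207.6, 176.4]
ee_rot: [-0.036, 0.999, 0.0, 0.0]
contact_force: [0.9, -0.1, -1.7]
gripper_width: 49.9
```

```bash
python3 - <<'E'
from h import *
did(([0,0,.6],[0,0,0]),([0,0,-10],[0,0,0]))
f=shot("wrist","w7"); cv2.imwrite("pics/w7.png",f["p"])
[print(b) for b in blobs(f,True,600,680,187,227,245,275,50)]
E
```

```text
cmd [635.3 207.3 176. ] psi 94.1 meas [635.2 207.6 176.4] w 49.9 F [ 0.9 -0.1 -1.7] t 8.45
(array([630.4, 205.1]), array([34.1, 16.2]), -78.2, 3103, np.float64(260.7))
(array([616.5, 224.5]), array([5. , 2.4]), -84.4, 238, np.float64(271.3))
```

View pics/w7.png

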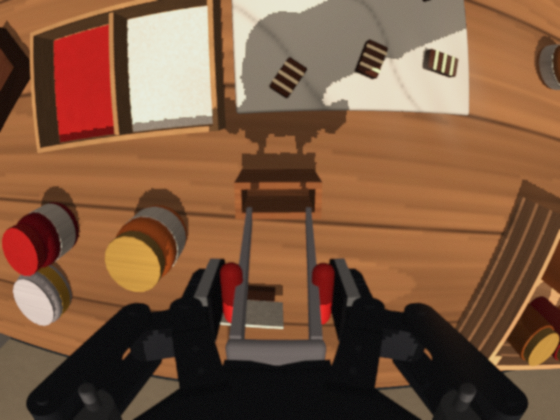

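```bash
cat >> h.py <<'E'
def tongs(f,T,R):
    """centres of each strip at heights below TCP, tool axes"""
    P=cloud(f,True); q=(P-T)@R; ok=f["d"]>0
    for s in (1,-1):
        for a in (-80,-60,-20,0,20,40,60):
            k=q[ok&(abs(q[...,2]-a)<4)&(s*q[...,1]>0)&(s*q[...,1]<33)&(abs(q[...,0])<35)]
            if len(k)>5: print(s,a,len(k),"x",np.percentile(k[:,0],[3,97]).round(1),"y",np.percentile(k[:,1],[3,97]).round(1))
E
python3 - <<'E'
from h import *
f=np.load("w7.npz"); tongs(f,*load())
E
```

```text
1 -80 755 x [ 4.3 13.1] y [ 1.4 32.4]
1 -60 531 x [-8.7 11.9] y [12.  30.2]
1 -20 61 x [3.2 5.9] y [14.7 18.7]
1 0 54 x [0.7 6. ] y [16.1 20.1]
1 20 37 x [-7.   5.5] y [17.4 21.4]
1 40 24 x [4.7 5.3] y [18.8 22.6]
1 60 26 x [-9.   5.3] y [20.3 23.7]
-1 -80 717 x [ 4.2 13.2] y [-32.4  -1.6]
-1 -60 519 x [-8.5 11.9] y [-32.  -14.2]
-1 -20 78 x [-7.6  5.8] y [-19.6 -15.8]
-1 0 59 x [-5.9  5.9] y [-21.  -16.6]
-1 20 37 x [0.5 5.4] y [-21.9 -17.9]
-1 40 35 x [0.7 5.3] y [-22.6 -18.7]
-1 60 29 x [-2.4  5.2] y [-23.4 -19.6]
```

```bash
python3 - <<'E'
from h import *
go((525,209.4,150,61.1),(525,209.4,85,61.1))
E
```

```text
[10.98, 1.0, 2.6] [0.0, 0.0, 0.576]
[0.0, 0.0, 6.5] [0.0, 0.0, 0.0]
```

{"op": "move_arm", "data": {"moves": [{"gripper": 0.17, "xyz": [3, 0.2, 0], "angular": [0, 0, 0.15]}, {"gripper": 0.17, "xyz": [7, 0.6, 1], "angular": [0, 0, 0.3]}, {"gripper": 0.17, "xyz": [10, 0.9, 2], "angular": [0, 0, 0.45]}, {"gripper": 0.17, "xyz": [11, 1, 2.6], "angular": [0, 0, 0.576]}, {"gripper": 0.17, "xyz": [11, 1, 2.6], "angular": [0, 0, 0.576]}, {"gripper": 0.17, "xyz": [11, 1, 2.6], "angular": [0, 0, 0.576]}]}}

```text
clock: 9.25
position: [525.2, 209.4, 149.6]
ee_rot: [0.249, 0.969, -0.0, -0.0]
contact_force: [-0.7, 0.5, -0.6]
gripper_width: 49.8
```

```bash
python3 - <<'E'
from h import *
did(([11,1,2.6],[0,0,.576]))
f=shot("wrist","w8"); cv2.imwrite("pics/w8.png",f["p"][100:420,100:460])
tongs(f,*load())
[print(b) for b in blobs(f,True,370,548,160,420,21,32)]
E
```

```text
cmd [524.8 209.4 150. ] psi 61.1 meas [525.2 209.4 149.6] w 49.8 F [-0.7  0.5 -0.6] t 9.25
1 -80 816 x [ 3.1 12. ] y [ 1.1 32.2]
1 -60 573 x [-9.2 11. ] y [11.9 29.9]
1 -20 66 x [2.9 4.8] y [14.6 18.7]
1 0 50 x [-0.6  5. ] y [15.9 19.9]
1 20 34 x [-7.2  4.8] y [17.3 21.2]
1 40 24 x [3.6 4.3] y [18.8 22.5]
1 60 23 x [-9.5  4.2] y [20.  23.7]
-1 -80 836 x [ 3.  11.9] y [-32.3  -1.2]
-1 -60 588 x [-9.6 10.7] y [-32.  -14.2]
-1 -20 75 x [-8.4  4.7] y [-19.8 -15.8]
-1 0 57 x [-8.4  4.9] y [-21.  -16.6]
-1 20 42 x [-3.   4.4] y [-22. -18.]
-1 40 35 x [-2.9  4.3] y [-22.7 -18.8]
-1 60 30 x [-5.7  4.2] y [-23.3 -19.7]
(array([396.8, 347.9]), array([36.2, 22.3]), 31.8, 610, np.float64(27.5))
(array([411.5, 261.2]), array([36.2, 22.6]), 2.0, 996, np.float64(27.9))
(array([485.2, 368.6]), array([36.9, 22.3]), 83.0, 843, np.float64(27.9))
(array([495.9, 290.5]), array([36.2, 22.5]), -15.9, 973, np.float64(27.9))
(array([525.1, 209.3]), array([36.8, 21.5]), -29.3, 911, np.float64(28.0))
```

View pics/w8.png

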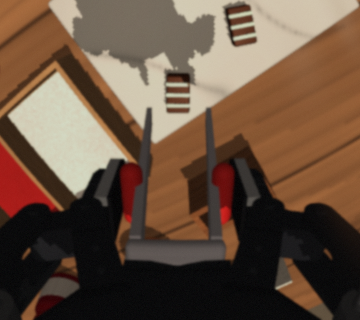

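{"op": "move_arm", "data": {"moves": [{"gripper": 0.17, "xyz": [0, 0, 3], "angular": [0, 0, 0]}, {"gripper": 0.17, "xyz": [0, 0, 5.5], "angular": [0, 0, 0]}, {"gripper": 0.17, "xyz": [0, 0, 6.5], "angular": [0, 0, 0]}, {"gripper": 0.17, "xyz": [0, 0, 6.5], "angular": [0, 0, 0]}, {"gripper": 0.08, "xyz": [0, 0, 6.5], "angular": [0, 0, 0]}, {"gripper": 0, "xyz": [0, 0, 6.5], "angular": [0, 0, 0]}, {"gripper": 0, "xyz": [0, 0, 6.5], "angular": [0, 0, 0]}, {"gripper": 0, "xyz": [0, 0, 6.5], "angular": [0, 0, 0]}, {"gripper": 0, "xyz": [0, 0, 6.5], "angular": [0, 0, 0]}]}}

```text
clock: 10.42
position: [525.8, 210.0, 86.3]
ee_rot: [0.249, 0.968, 0.001, 0.001]
contact_force: [0.2, -0.4, 5.7]
gripper_width: 43.3
```

{"op": "move_arm", "data": {"moves": [{"gripper": 0, "xyz": [0, 0, -1], "angular": [0, 0, 0]}, {"gripper": 0, "xyz": [0, 0, -3], "angular": [0, 0, 0]}, {"gripper": 0, "xyz": [0, 0, -6.5], "angular": [0, 0, 0]}, {"gripper": 0, "xyz": [0, 0, -6.5], "angular": [0, 0, 0]}, {"gripper": 0, "xyz": [0, 0, -6.5], "angular": [0, 0, 0]}]}}

```text
clock: 11.05
position: [523.9, 209.0, 149.2]
ee_rot: [0.25, 0.968, -0.0, -0.001]
contact_force: [0.3, -0.5, -1.5]
gripper_width: 43.3
```

```bash
python3 - <<'E'
from h import *
did(([0,0,6.5],[0,0,0]),([0,0,-6.5],[0,0,0]))
f=shot("wrist","w9"); cv2.imwrite("pics/w9.png",f["p"][100:420,100:460])
tongs(f,*load())
[print(b) for b in blobs(f,True,370,580,160,420,21,32)]
b=np.array([522.3,34.1]); a=np.radians(6.5); X=np.array([np.cos(a),np.sin(a)]); Y=np.array([-np.sin(a),np.cos(a)])
for cx,cy in [(40,28.5),(0,28.5),(-40,28.5),(40,76.5),(0,76.5),(-40,76.5)]: print((b+X*cx+Y*cy).round(1))
E
```

```text
cmd [524.8 209.4 150. ] psi 61.1 meas [523.9 209.  149.2] w 43.3 F [ 0.3 -0.5 -1.5] t 11.05
1 -80 976 x [ 3.4 12.8] y [ 1.  30.9]
1 -60 746 x [-8.9 11.6] y [ 9.8 26.1]
1 -20 87 x [-7.5  5.7] y [ 9.9 13.6]
1 0 61 x [-6.9  5.9] y [ 9.8 13.6]
1 20 35 x [3.  5.5] y [ 9.8 13.6]
1 40 44 x [-7.6  5.3] y [ 9.7 13.5]
1 60 624 x [-14.7  18.9] y [0.5 9.9]
-1 -80 1151 x [-1.  12.7] y [-32.2  -1.3]
-1 -60 725 x [-8.8 11.5] y [-29.6 -13.9]
-1 -20 86 x [-7.5  5.7] y [-17.1 -13.2]
-1 0 66 x [-7.9  6. ] y [-17.1 -13.3]
-1 20 52 x [-7.6  5.2] y [-16.9 -13. ]
-1 40 36 x [-7.9  5.2] y [-16.6 -12.7]
-1 60 827 x [-14.8  18.8] y [-12.6  -0.2]
(array([396.9, 348.3]), array([35.7, 22.9]), 29.9, 641, np.float64(27.5))
(array([411.4, 261.1]), array([36.8, 22.3]), 2.7, 993, np.float64(27.9))
(array([485.2, 368.5]), array([36.7, 22.3]), 84.1, 848, np.float64(27.9))
(array([496.1, 290.6]), array([36.8, 22.4]), -13.8, 975, np.float64(27.9))
[558.8  66.9]
[519.1  62.4]
[479.3  57.9]
[553.4 114.6]
[513.6 110.1]
[473.9 105.6]
```

View pics/w9.png

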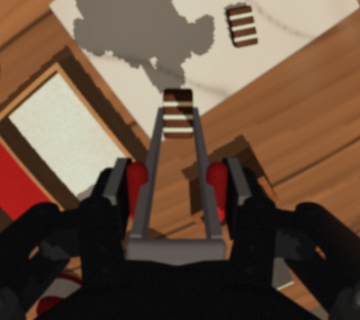

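```bash
python3 - <<'E'
from h import *
go((540,130,150,125),(558.8,66.9,150,186.5),(558.8,66.9,79,186.5))
E
```

```text
[-5.16, -6.22, 0.0] [0.0, 0.0, -1.115]
[2.08, -6.25, 0.0] [0.0, 0.0, -1.073]
[0.0, 0.0, 7.1] [0.0, 0.0, 0.0]
```

{"op": "move_arm", "data": {"moves": [{"gripper": 0, "xyz": [-1, -1.2, 0], "angular": [0, 0, -0.18]}, {"gripper": 0, "xyz": [-2, -2.4, 0], "angular": [0, 0, -0.36]}, {"gripper": 0, "xyz": [-3, -3.6, 0], "angular": [0, 0, -0.54]}, {"gripper": 0, "xyz": [-4, -5, 0], "angular": [0, 0, -0.72]}, {"gripper": 0, "xyz": [-5.2, -6.2, 0], "angular": [0, 0, -0.9]}, {"gripper": 0, "xyz": [-5.2, -6.2, 0], "angular": [0, 0, -1.08]}, {"gripper": 0, "xyz": [-5.2, -6.2, 0], "angular": [0, 0, -1.115]}]}}

```text
clock: 11.98
position: [539.7, 129.5, 148.7]
ee_rot: [-0.3, 0.954, -0.0, -0.001]
contact_force: [0.3, 0.3, -0.5]
gripper_width: 43.8
```

{"op": "move_arm", "data": {"moves": [{"gripper": 0, "xyz": [0.4, -1.2, 0], "angular": [0, 0, -0.18]}, {"gripper": 0, "xyz": [0.8, -2.4, 0], "angular": [0, 0, -0.36]}, {"gripper": 0, "xyz": [1.2, -3.6, 0], "angular": [0, 0, -0.54]}, {"gripper": 0, "xyz": [1.6, -5, 0], "angular": [0, 0, -0.72]}, {"gripper": 0, "xyz": [2.1, -6.2, 0], "angular": [0, 0, -0.9]}, {"gripper": 0, "xyz": [2.1, -6.2, 0], "angular": [0, 0, -1.073]}, {"gripper": 0, "xyz": [2.1, -6.2, 0], "angular": [0, 0, -1.073]}, {"gripper": 0, "xyz": [2.1, -6.2, 0], "angular": [0, 0, -1.073]}]}}

```text
clock: 12.98
position: [558.5, 67.4, 149.6]
ee_rot: [0.745, -0.667, -0.0, 0.0]
contact_force: [-0.5, 0.2, -1.6]
gripper_width: 43.5
```

{"op": "move_arm", "data": {"moves": [{"gripper": 0, "xyz": [0, 0, 3], "angular": [0, 0, 0]}, {"gripper": 0, "xyz": [0, 0, 6], "angular": [0, 0, 0]}, {"gripper": 0, "xyz": [0, 0, 7.1], "angular": [0, 0, 0]}, {"gripper": 0, "xyz": [0, 0, 7.1], "angular": [0, 0, 0]}, {"gripper": 0, "xyz": [0, 0, 7.1], "angular": [0, 0, 0]}, {"gripper": 0.06, "xyz": [0, 0, 7.1], "angular": [0, 0, 0]}, {"gripper": 0.12, "xyz": [0, 0, 7.1], "angular": [0, 0, 0]}, {"gripper": 0.12, "xyz": [0, 0, 7.1], "angular": [0, 0, 0]}, {"gripper": 0.12, "xyz": [0, 0, 7.1], "angular": [0, 0, 0]}]}}

```text
clock: 14.1
position: [558.8, 67.2, 79.1]
ee_rot: [0.746, -0.666, 0.0, -0.0]
contact_force: [-0.4, 0.5, -0.0]
gripper_width: 47.7
```

{"op": "move_arm", "data": {"moves": [{"gripper": 0.12, "xyz": [0, 0, -1], "angular": [0, 0, 0]}, {"gripper": 0.12, "xyz": [0, 0, -4], "angular": [0, 0, 0]}, {"gripper": 0.17, "xyz": [0, 0, -7], "angular": [0, 0, 0]}, {"gripper": 0.17, "xyz": [0, 0, -7], "angular": [0, 0, 0]}, {"gripper": 0.17, "xyz": [0, 0, -7], "angular": [0, 0, 0]}]}}

```text
clock: 14.72
position: [558.2, 67.1, 148.7]
ee_rot: [0.746, -0.666, -0.0, 0.0]
contact_force: [0.3, -0.1, -0.9]
gripper_width: 50.0
```

```bash
python3 - <<'E'
from h import *
z=[0,0,0]
did(([-5.2,-6.2,0],[0,0,-1.115]),([2.1,-6.2,0],[0,0,-1.073]),([0,0,7.1],z),([0,0,-7],z))
f=shot("wrist","w10"); cv2.imwrite("pics/w10.png",f["p"])
tongs(f,*load())
[print(b) for b in blobs(f,True,370,580,160,420,21,32)]
print("box");[print(b) for b in blobs(f,True,440,600,45,130,14,28)]
E
```

```text
cmd [558.8  67.2 149. ] psi -173.5 meas [558.2  67.1 148.7] w 50.0 F [ 0.3 -0.1 -0.9] t 14.725
1 -80 761 x [ 4.8 13.7] y [ 1.3 32.4]
1 -60 541 x [-7.6 12.6] y [13.9 31.9]
1 -20 72 x [3.4 6.4] y [16.5 20.6]
1 0 58 x [-0.4  6.4] y [17.8 22.1]
1 20 35 x [-7.2  6.2] y [19.4 23.2]
1 40 27 x [4.6 5.9] y [20.5 24.5]
1 60 24 x [-7.5  5.8] y [22.1 25.8]
-1 -80 841 x [ 5.  13.8] y [-32.4  -1.4]
-1 -60 565 x [-7.9 12.7] y [-30.2 -12.3]
-1 -20 81 x [-7.1  6.4] y [-17.8 -13.9]
-1 0 55 x [-1.3  6.6] y [-19.2 -15. ]
-1 20 30 x [3.2 6.3] y [-20.1 -16. ]
-1 40 27 x [5.  5.9] y [-20.7 -17.1]
-1 60 23 x [5.3 5.8] y [-21.9 -17.9]
(array([400.5, 262.3]), array([16.6, 13.3]), -72.0, 79, np.float64(28.2))
box
(array([584.5,  64.6]), array([34.6,  0.3]), -83.5, 48, np.float64(21.4))
(array([558.3,  65.3]), array([36. , 21.8]), -83.3, 890, np.float64(21.0))
(array([451.,  88.]), array([84.9, 15.6]), 86.3, 429, np.float64(21.5))
```

View pics/w10.png

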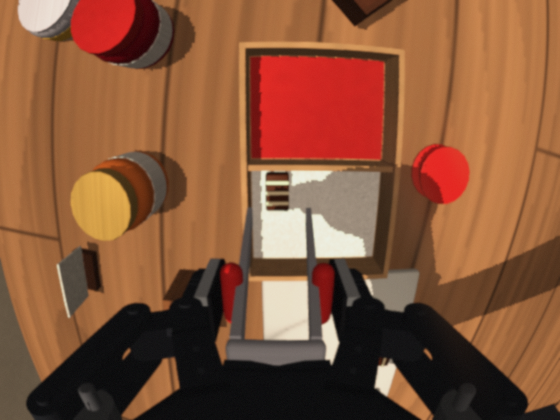

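```bash
python3 - <<'E'
from h import *
go((496,290.6,150,254.3),(496,290.6,86,254.3),(496,290.6,150,254.3),(553.4,116,150,186.5),(553.4,116,80,186.5))
E
```

```text
[-22.91, 3.72, -0.1] [0.0, 0.0, -1.184]
[0.0, 0.0, 6.4] [0.0, 0.0, 0.0]
[0.0, 0.0, -6.4] [0.0, 0.0, 0.0]
[10.25, 15.26, 0.0] [0.0, 0.0, 1.183]
[0.0, 0.0, 7.0] [0.0, 0.0, 0.0]
```

{"op": "move_arm", "data": {"moves": [{"gripper": 0.17, "xyz": [-4, 0.6, 0], "angular": [0, 0, -0.17]}, {"gripper": 0.17, "xyz": [-8, 1.2, 0], "angular": [0, 0, -0.34]}, {"gripper": 0.17, "xyz": [-12, 1.8, 0], "angular": [0, 0, -0.51]}, {"gripper": 0.17, "xyz": [-16, 2.5, 0], "angular": [0, 0, -0.68]}, {"gripper": 0.17, "xyz": [-20, 3.2, 0], "angular": [0, 0, -0.85]}, {"gripper": 0.17, "xyz": [-22.9, 3.7, -0.1], "angular": [0, 0, -1.02]}, {"gripper": 0.17, "xyz": [-22.9, 3.7, -0.1], "angular": [0, 0, -1.184]}, {"gripper": 0.17, "xyz": [-22.9, 3.7, -0.1], "angular": [0, 0, -1.184]}, {"gripper": 0.17, "xyz": [-22.9, 3.7, -0.1], "angular": [0, 0, -1.184]}]}}

```text
clock: 15.9
position: [496.0, 290.0, 149.3]
ee_rot: [0.99, -0.138, -0.0, 0.001]
contact_force: [-0.2, 0.3, -0.8]
gripper_width: 49.5
```

```bash
python3 - <<'E'
from h import *
did(([-22.9,3.7,-.1],[0,0,-1.184]))
f=shot("wrist","w11")
tongs(f,*load())
[print(b) for b in blobs(f,True,370,580,160,420,21,32)]
print("box");[print(b) for b in blobs(f,True,440,600,45,130,14,28)]
E
```

```text
cmd [496.2 290.6 150. ] psi -105.7 meas [496.  290.  149.3] w 49.5 F [-0.2  0.3 -0.8] t 15.9
1 -80 814 x [ 3.5 12.5] y [ 1.1 32.4]
1 -60 618 x [-9.  11.4] y [14.6 32.2]
1 -20 68 x [1.8 5.2] y [17.2 21.2]
1 0 54 x [-0.1  5.6] y [18.5 22.8]
1 20 39 x [-7.7  5.3] y [19.9 23.8]
1 40 25 x [4.  4.9] y [21.1 25.2]
1 60 24 x [-9.1  4.7] y [22.7 26.4]
-1 -80 934 x [ 3.3 12.8] y [-32.3  -1.2]
-1 -60 637 x [-9.  11.5] y [-29.4 -11.5]
-1 -20 79 x [-7.7  5.4] y [-16.9 -13. ]
-1 0 58 x [-3.8  5.5] y [-18.3 -13.9]
-1 20 33 x [2.5 5.1] y [-19.2 -15.2]
-1 40 24 x [4.2 4.8] y [-19.9 -16.2]
-1 60 21 x [2.1 4.8] y [-20.9 -16.9]
(array([496.5, 291. ]), array([35.6, 21.6]), -15.7, 912, np.float64(28.0))
(array([485.6, 369. ]), array([37.1, 22.5]), 82.4, 827, np.float64(27.6))
(array([422.5, 260.2]), array([18.7, 15. ]), 89.6, 253, np.float64(27.1))
(array([393.2, 346.4]), array([26.9, 22.8]), 31.6, 363, np.float64(27.4))
box
(array([558.1,  66.2]), array([37.4, 22.5]), -83.3, 650, np.float64(20.3))
(array([451.3,  82.2]), array([73.8,  2.2]), -83.3, 319, np.float64(21.1))
```

{"op": "move_arm", "data": {"moves": [{"gripper": 0.17, "xyz": [0, -0.2, 3], "angular": [0, 0, 0]}, {"gripper": 0.17, "xyz": [0, -0.2, 5.5], "angular": [0, 0, 0]}, {"gripper": 0.17, "xyz": [0, -0.2, 6.4], "angular": [0, 0, 0]}, {"gripper": 0.17, "xyz": [0, -0.2, 6.4], "angular": [0, 0, 0]}, {"gripper": 0.08, "xyz": [0, -0.2, 6.4], "angular": [0, 0, 0]}, {"gripper": 0, "xyz": [0, -0.2, 6.4], "angular": [0, 0, 0]}, {"gripper": 0, "xyz": [0, -0.2, 6.4], "angular": [0, 0, 0]}, {"gripper": 0, "xyz": [0, -0.2, 6.4], "angular": [0, 0, 0]}, {"gripper": 0, "xyz": [0, -0.2, 6.4], "angular": [0, 0, 0]}]}}

```text
clock: 17.08
position: [497.6, 293.0, 87.3]
ee_rot: [0.991, -0.136, 0.001, -0.001]
contact_force: [0.2, -0.8, 6.2]
gripper_width: 43.8
```

{"op": "move_arm", "data": {"moves": [{"gripper": 0, "xyz": [0, 0, -1], "angular": [0, 0, 0]}, {"gripper": 0, "xyz": [0, 0, -3], "angular": [0, 0, 0]}, {"gripper": 0, "xyz": [0, 0.2, -6.4], "angular": [0, 0, 0]}, {"gripper": 0, "xyz": [0, 0.2, -6.4], "angular": [0, 0, 0]}, {"gripper": 0, "xyz": [0, 0.2, -6.4], "angular": [0, 0, 0]}]}}

```text
clock: 17.7
position: [495.4, 290.2, 149.3]
ee_rot: [0.991, -0.137, -0.001, 0.0]
contact_force: [0.6, -0.7, -0.9]
gripper_width: 43.3
```

{"op": "move_arm", "data": {"moves": [{"gripper": 0, "xyz": [1.5, 2.2, 0], "angular": [0, 0, 0.17]}, {"gripper": 0, "xyz": [3, 4.4, 0], "angular": [0, 0, 0.34]}, {"gripper": 0, "xyz": [4.5, 6.6, 0], "angular": [0, 0, 0.51]}, {"gripper": 0, "xyz": [6, 8.8, 0], "angular": [0, 0, 0.68]}, {"gripper": 0, "xyz": [7.5, 11, 0], "angular": [0, 0, 0.85]}, {"gripper": 0, "xyz": [9, 13.4, 0], "angular": [0, 0, 1.02]}, {"gripper": 0, "xyz": [10.2, 15.3, 0], "angular": [0, 0, 1.183]}, {"gripper": 0, "xyz": [10.2, 15.3, 0], "angular": [0, 0, 1.183]}, {"gripper": 0, "xyz": [10.2, 15.3, 0], "angular": [0, 0, 1.183]}]}}

```text
clock: 18.82
position: [552.5, 115.8, 149.1]
ee_rot: [0.747, -0.665, -0.0, 0.001]
contact_force: [0.2, -0.9, -1.1]
gripper_width: 43.9
```

```bash
python3 - <<'E'
from h import *
z=[0,0,0]
did(([0,-.2,6.4],z),([0,.2,-6.4],z),([10.2,15.3,0],[0,0,1.183]))
f=shot("wrist","w12")
tongs(f,*load())
[print(b) for b in blobs(f,True,370,580,160,420,21,32)]
E
```

```text
cmd [553.  115.7 150. ] psi -173.5 meas [552.5 115.8 149.1] w 43.9 F [ 0.2 -0.9 -1.1] t 18.825
1 -80 1071 x [ 0.9 13.6] y [ 1.2 32.2]
1 -60 742 x [-8.1 12.4] y [12.5 28.5]
1 -20 87 x [-5.9  6.4] y [12.7 16.7]
1 0 69 x [-6.6  6.4] y [12.8 16.5]
1 20 54 x [-7.   5.7] y [12.8 16.6]
1 40 27 x [-6.2  5.8] y [13.  16.7]
1 60 832 x [-16.3  17.3] y [ 0.4 13. ]
-1 -80 1181 x [-0.  13.5] y [-31.1  -1.1]
-1 -60 745 x [-8.  12.4] y [-27.2 -11.1]
-1 -20 84 x [-7.   6.1] y [-14.  -10.3]
-1 0 70 x [-7.2  6.3] y [-14.1 -10.3]
-1 20 55 x [-7.2  5.7] y [-13.8 -10. ]
-1 40 41 x [-6.5  5.7] y [-13.2  -9.6]
-1 60 592 x [-16.6  17.1] y [-9.3 -0.3]
(array([390.6, 344.5]), array([24. , 21.8]), -63.0, 188, np.float64(27.4))
```

{"op": "move_arm", "data": {"moves": [{"gripper": 0, "xyz": [0, 0, 3], "angular": [0, 0, 0]}, {"gripper": 0, "xyz": [0, 0, 6], "angular": [0, 0, 0]}, {"gripper": 0, "xyz": [0, 0, 7.1], "angular": [0, 0, 0]}, {"gripper": 0, "xyz": [0, 0, 7.1], "angular": [0, 0, 0]}, {"gripper": 0, "xyz": [0, 0, 7.1], "angular": [0, 0, 0]}, {"gripper": 0.06, "xyz": [0, 0, 7.1], "angular": [0, 0, 0]}, {"gripper": 0.12, "xyz": [0, 0, 7.1], "angular": [0, 0, 0]}, {"gripper": 0.12, "xyz": [0, 0, 7.1], "angular": [0, 0, 0]}, {"gripper": 0.12, "xyz": [0, 0, 7.1], "angular": [0, 0, 0]}]}}

```text
clock: 20.0
position: [553.0, 115.6, 79.1]
ee_rot: [0.746, -0.666, 0.0, -0.0]
contact_force: [-0.7, -0.2, -0.9]
gripper_width: 47.9
```

{"op": "move_arm", "data": {"moves": [{"gripper": 0.12, "xyz": [0, 0, -1], "angular": [0, 0, 0]}, {"gripper": 0.12, "xyz": [0, 0, -4], "angular": [0, 0, 0]}, {"gripper": 0.17, "xyz": [0, 0, -7.1], "angular": [0, 0, 0]}, {"gripper": 0.17, "xyz": [0, 0, -7.1], "angular": [0, 0, 0]}, {"gripper": 0.17, "xyz": [0, 0, -7.1], "angular": [0, 0, 0]}]}}

```text
clock: 20.62
position: [552.5, 115.6, 149.7]
ee_rot: [0.746, -0.666, -0.0, 0.0]
contact_force: [-0.3, -1.2, -1.8]
gripper_width: 50.1
```

```bash
python3 - <<'E'
from h import *
z=[0,0,0]
did(([0,0,7.1],z),([0,0,-7.1],z))
f=shot("wrist","w13")
tongs(f,*load())
print("box");[print(b) for b in blobs(f,True,440,600,45,150,14,28)]
go((485.4,369,150,173.3),(485.4,369,86.5,173.3),(485.4,369,150,173.3),(519.1,64.5,150,186.5),(519.1,64.5,79,186.5))
E
```

```text
cmd [553.  115.7 150. ] psi -173.5 meas [552.5 115.6 149.7] w 50.1 F [-0.3 -1.2 -1.8] t 20.625
1 -80 755 x [ 5.  13.8] y [ 1.2 32.5]
1 -60 546 x [-7.6 12.7] y [13.9 31.8]
1 -20 72 x [2.1 6.5] y [16.5 20.5]
1 0 57 x [-0.4  6.6] y [17.8 21.9]
1 20 37 x [-6.9  6.5] y [19.3 23.2]
1 40 28 x [4.6 6.1] y [20.5 24.4]
1 60 23 x [-7.6  5.9] y [22.2 25.8]
-1 -80 843 x [ 4.9 13.9] y [-32.3  -1.4]
-1 -60 570 x [-7.8 12.7] y [-30.2 -12.2]
-1 -20 82 x [-6.5  6.5] y [-17.8 -13.9]
-1 0 54 x [0.2 6.5] y [-19.1 -15.1]
-1 20 32 x [4.9 6.4] y [-19.9 -16. ]
-1 40 24 x [1.3 5.7] y [-20.8 -17. ]
-1 60 17 x [5.2 5.8] y [-21.8 -17.9]
box
(array([583.8,  66.1]), array([42.5,  0.3]), -82.7, 64, np.float64(20.9))
(array([558.4,  65. ]), array([35.2, 21.7]), -83.1, 931, np.float64(21.0))
(array([463.3, 105.6]), array([109.5,  53.9]), 56.7, 712, np.float64(21.3))
(array([579.3, 110.4]), array([41.3,  0.3]), -83.3, 56, np.float64(20.9))
(array([552.2, 116. ]), array([36. , 21.7]), -82.9, 879, np.float64(20.9))
(array([547.5, 140.3]), array([51.9,  1.4]), 6.9, 253, np.float64(21.2))
[-25.94, 3.84, 0.0] [0.0, 0.0, 0.231]
[0.0, 0.0, 6.35] [0.0, 0.0, 0.0]
[0.0, 0.0, -6.35] [0.0, 0.0, 0.0]
[29.85, -6.9, 0.0] [0.0, 0.0, -0.23]
[0.0, 0.0, 7.1] [0.0, 0.0, 0.0]
```

Second one placed well. Next nougat.

{"op": "move_arm", "data": {"moves": [{"gripper": 0.17, "xyz": [-5, 0.7, 0], "angular": [0, 0, 0.06]}, {"gripper": 0.17, "xyz": [-10, 1.4, 0], "angular": [0, 0, 0.12]}, {"gripper": 0.17, "xyz": [-15, 2.1, 0], "angular": [0, 0, 0.18]}, {"gripper": 0.17, "xyz": [-20, 2.9, 0], "angular": [0, 0, 0.231]}, {"gripper": 0.17, "xyz": [-24, 3.6, 0], "angular": [0, 0, 0.231]}, {"gripper": 0.17, "xyz": [-25.9, 3.8, 0], "angular": [0, 0, 0.231]}, {"gripper": 0.17, "xyz": [-25.9, 3.8, 0], "angular": [0, 0, 0.231]}, {"gripper": 0.17, "xyz": [-25.9, 3.8, 0], "angular": [0, 0, 0.231]}]}}

```text
clock: 21.68
position: [485.8, 367.5, 149.4]
ee_rot: [-0.664, 0.748, -0.0, -0.001]
contact_force: [-0.4, -0.4, -0.6]
gripper_width: 49.9
```

```bash
python3 - <<'E'
from h import *
did(([-25.9,3.8,0],[0,0,.231]))
f=shot("wrist","w14")
tongs(f,*load())
[print(b) for b in blobs(f,True,370,580,160,420,21,32)]
E
```

```text
cmd [485.8 368.7 150. ] psi 173.3 meas [485.8 367.5 149.4] w 49.9 F [-0.4 -0.4 -0.6] t 21.675
1 -80 819 x [ 6.  14.9] y [ 1.2 32.4]
1 -60 589 x [-6.7 13.6] y [12.9 30.8]
1 -20 68 x [4.  7.7] y [15.5 19.7]
1 0 52 x [0.6 7.8] y [16.8 20.8]
1 20 35 x [-6.3  7.8] y [18.3 22.1]
1 40 27 x [5.9 7.2] y [19.5 23.4]
1 60 26 x [-6.7  7.1] y [21.1 24.9]
-1 -80 852 x [ 5.9 14.8] y [-32.4  -1. ]
-1 -60 583 x [-6.4 13.7] y [-31.  -13.2]
-1 -20 84 x [-5.1  7.7] y [-18.7 -14.8]
-1 0 58 x [0.2 7.8] y [-20.1 -15.9]
-1 20 28 x [6.  7.4] y [-21.  -16.9]
-1 40 24 x [6.6 7.2] y [-21.8 -17.9]
-1 60 19 x [6.3 7.4] y [-22.6 -18.7]
(array([411.6, 261.3]), array([36.3, 22.5]), 2.7, 963, np.float64(27.8))
(array([396.6, 348.8]), array([36.4, 23.4]), 28.9, 910, np.float64(27.6))
(array([485.5, 369. ]), array([36. , 22.1]), 83.7, 928, np.float64(28.0))
```

{"op": "move_arm", "data": {"moves": [{"gripper": 0.17, "xyz": [0, -0.1, 3], "angular": [0, 0, 0]}, {"gripper": 0.17, "xyz": [0, -0.1, 5.5], "angular": [0, 0, 0]}, {"gripper": 0.17, "xyz": [0, -0.1, 6.4], "angular": [0, 0, 0]}, {"gripper": 0.17, "xyz": [0, -0.1, 6.4], "angular": [0, 0, 0]}, {"gripper": 0.08, "xyz": [0, -0.1, 6.4], "angular": [0, 0, 0]}, {"gripper": 0, "xyz": [0, -0.1, 6.4], "angular": [0, 0, 0]}, {"gripper": 0, "xyz": [0, -0.1, 6.4], "angular": [0, 0, 0]}, {"gripper": 0, "xyz": [0, -0.1, 6.4], "angular": [0, 0, 0]}, {"gripper": 0, "xyz": [0, -0.1, 6.4], "angular": [0, 0, 0]}]}}

```text
clock: 22.85
position: [487.5, 369.2, 87.4]
ee_rot: [-0.665, 0.747, -0.0, 0.001]
contact_force: [-0.4, 0.1, 5.7]
gripper_width: 43.8
```

{"op": "move_arm", "data": {"moves": [{"gripper": 0, "xyz": [0, 0, -1], "angular": [0, 0, 0]}, {"gripper": 0, "xyz": [0, 0, -3], "angular": [0, 0, 0]}, {"gripper": 0, "xyz": [0, 0.1, -6.4], "angular": [0, 0, 0]}, {"gripper": 0, "xyz": [0, 0.1, -6.4], "angular": [0, 0, 0]}, {"gripper": 0, "xyz": [0, 0.1, -6.4], "angular": [0, 0, 0]}]}}

```text
clock: 23.48
position: [485.1, 368.2, 149.2]
ee_rot: [-0.664, 0.747, 0.0, -0.001]
contact_force: [0.4, -0.4, -1.4]
gripper_width: 43.6
```

{"op": "move_arm", "data": {"moves": [{"gripper": 0, "xyz": [5, -1.2, 0], "angular": [0, 0, -0.05]}, {"gripper": 0, "xyz": [10, -2.3, 0], "angular": [0, 0, -0.1]}, {"gripper": 0, "xyz": [15, -3.5, 0], "angular": [0, 0, -0.15]}, {"gripper": 0, "xyz": [20, -4.6, 0], "angular": [0, 0, -0.2]}, {"gripper": 0, "xyz": [25, -5.8, 0], "angular": [0, 0, -0.23]}, {"gripper": 0, "xyz": [29, -6.8, 0], "angular": [0, 0, -0.23]}, {"gripper": 0, "xyz": [29.8, -6.9, 0], "angular": [0, 0, -0.23]}, {"gripper": 0, "xyz": [29.8, -6.9, 0], "angular": [0, 0, -0.23]}, {"gripper": 0, "xyz": [29.8, -6.9, 0], "angular": [0, 0, -0.23]}]}}

```text
clock: 24.6
position: [519.4, 65.5, 149.6]
ee_rot: [0.746, -0.666, -0.0, 0.0]
contact_force: [0.2, -0.3, -0.5]
gripper_width: 43.5
```

```bash
python3 - <<'E'
from h import *
z=[0,0,0]
did(([0,-.1,6.4],z),([0,.1,-6.4],z),([29.8,-6.9,0],[0,0,-.23]))
f=shot("wrist","w15")
tongs(f,*load())
E
```

```text
cmd [519.5  64.7 150. ] psi -173.5 meas [519.4  65.5 149.6] w 43.5 F [ 0.2 -0.3 -0.5] t 24.6
1 -80 943 x [ 3.8 12.9] y [ 1.2 32.2]
1 -60 731 x [-8.8 11.7] y [12.  28.1]
1 -20 87 x [-7.3  5.5] y [12.3 16.2]
1 0 66 x [-7.4  5.6] y [12.4 16.2]
1 20 52 x [-7.7  5.1] y [12.5 16.3]
1 40 27 x [1.8 4.9] y [12.5 16.4]
1 60 795 x [-17.1  16.8] y [ 0.6 12.5]
-1 -80 1001 x [ 3.2 12.9] y [-31.7  -1.2]
-1 -60 728 x [-9.1 11.6] y [-27.6 -11.6]
-1 -20 75 x [-7.7  5.4] y [-14.5 -10.6]
-1 0 65 x [-7.6  5.6] y [-14.5 -10.7]
-1 20 45 x [-7.6  5.1] y [-14.2 -10.3]
-1 40 31 x [-1.   4.9] y [-13.7 -10. ]
-1 60 640 x [-17.   16.7] y [-9.7 -0.2]
```

{"op": "move_arm", "data": {"moves": [{"gripper": 0, "xyz": [0, 0, 3], "angular": [0, 0, 0]}, {"gripper": 0, "xyz": [0, 0, 6], "angular": [0, 0, 0]}, {"gripper": 0, "xyz": [0, 0, 7.1], "angular": [0, 0, 0]}, {"gripper": 0, "xyz": [0, 0, 7.1], "angular": [0, 0, 0]}, {"gripper": 0, "xyz": [0, 0, 7.1], "angular": [0, 0, 0]}, {"gripper": 0.06, "xyz": [0, 0, 7.1], "angular": [0, 0, 0]}, {"gripper": 0.12, "xyz": [0, 0, 7.1], "angular": [0, 0, 0]}, {"gripper": 0.12, "xyz": [0, 0, 7.1], "angular": [0, 0, 0]}, {"gripper": 0.12, "xyz": [0, 0, 7.1], "angular": [0, 0, 0]}]}}

```text
clock: 25.78
position: [519.6, 64.6, 79.1]
ee_rot: [0.746, -0.666, 0.0, -0.0]
contact_force: [-0.8, -0.1, -0.8]
gripper_width: 47.6
```

{"op": "move_arm", "data": {"moves": [{"gripper": 0.12, "xyz": [0, 0, -1], "angular": [0, 0, 0]}, {"gripper": 0.12, "xyz": [0, 0, -4], "angular": [0, 0, 0]}, {"gripper": 0.17, "xyz": [0, 0, -7.1], "angular": [0, 0, 0]}, {"gripper": 0.17, "xyz": [0, 0, -7.1], "angular": [0, 0, 0]}, {"gripper": 0.17, "xyz": [0, 0, -7.1], "angular": [0, 0, 0]}]}}

```text
clock: 26.4
position: [519.0, 64.6, 149.8]
ee_rot: [0.746, -0.666, -0.0, 0.0]
contact_force: [-0.0, -0.8, -0.2]
gripper_width: 49.6
```

```bash
python3 - <<'E'
from h import *
z=[0,0,0]
did(([0,0,7.1],z),([0,0,-7.1],z))
f=shot("wrist","w16")
print("box");[print(b) for b in blobs(f,True,440,600,45,150,14,28,200)]
go((411.6,261.3,150,272.5),(411.6,261.3,86.5,272.5),(411.6,261.3,150,272.5),(513.6,112,150,186.5),(513.6,112,79,186.5))
E
```

```text
cmd [519.5  64.7 150. ] psi -173.5 meas [519.   64.6 149.8] w 49.6 F [-0.  -0.8 -0.2] t 26.4
box
(array([580.9,  93.9]), array([96.3,  1.4]), -83.5, 271, np.float64(20.9))
(array([558.,  65.]), array([36.2, 21.5]), -83.7, 859, np.float64(20.9))
(array([518.9,  64.5]), array([36.2, 21.8]), -83.0, 883, np.float64(21.0))
(array([451.1,  86.1]), array([82.2,  1.1]), -83.3, 242, np.float64(21.0))
(array([555.5, 115.8]), array([36.3, 16.3]), -89.8, 493, np.float64(20.8))
(array([509.3, 135.6]), array([58.1,  1.9]), 6.8, 354, np.float64(21.1))
[-20.76, 8.51, 0.0] [0.0, 0.0, -1.501]
[0.0, 0.0, 6.35] [0.0, 0.0, 0.0]
[0.0, 0.0, -6.35] [0.0, 0.0, 0.0]
[9.54, 15.36, 0.0] [0.0, 0.0, 1.501]
[0.0, 0.0, 7.1] [0.0, 0.0, 0.0]
```

{"op": "move_arm", "data": {"moves": [{"gripper": 0.17, "xyz": [-3.5, 1.4, 0], "angular": [0, 0, -0.17]}, {"gripper": 0.17, "xyz": [-7, 2.8, 0], "angular": [0, 0, -0.34]}, {"gripper": 0.17, "xyz": [-10.5, 4.2, 0], "angular": [0, 0, -0.51]}, {"gripper": 0.17, "xyz": [-14, 5.6, 0], "angular": [0, 0, -0.68]}, {"gripper": 0.17, "xyz": [-17.5, 7, 0], "angular": [0, 0, -0.85]}, {"gripper": 0.17, "xyz": [-20.8, 8.5, 0], "angular": [0, 0, -1.02]}, {"gripper": 0.17, "xyz": [-20.8, 8.5, 0], "angular": [0, 0, -1.19]}, {"gripper": 0.17, "xyz": [-20.8, 8.5, 0], "angular": [0, 0, -1.36]}, {"gripper": 0.17, "xyz": [-20.8, 8.5, 0], "angular": [0, 0, -1.501]}, {"gripper": 0.17, "xyz": [-20.8, 8.5, 0], "angular": [0, 0, -1.501]}]}}

```text
clock: 27.7
position: [411.1, 261.3, 149.0]
ee_rot: [1.0, 0.021, -0.001, 0.001]
contact_force: [0.1, -0.0, -1.0]
gripper_width: 49.9
```

```bash
python3 - <<'E'
from h import *
did(([-20.8,8.5,0],[0,0,-1.501]))
f=shot("wrist","w17")
tongs(f,*load())
[print(b) for b in blobs(f,True,350,560,160,420,21,32)]
E
```

```text
cmd [411.6 261.7 150. ] psi -87.5 meas [411.1 261.3 149. ] w 49.9 F [ 0.1 -0.  -1. ] t 27.7
1 -80 855 x [ 2.3 11.7] y [ 1.2 32.3]
1 -60 657 x [-9.5 10.7] y [14.4 32.1]
1 -20 67 x [1.8 4.5] y [17.  21.1]
1 0 56 x [-0.8  4.6] y [18.3 22.5]
1 20 38 x [-8.8  4.5] y [19.7 23.8]
1 40 26 x [3.3 4.1] y [21.1 24.8]
1 60 28 x [-10.1   3.9] y [22.4 26.3]
-1 -80 956 x [ 1.5 11.9] y [-32.3  -1.1]
-1 -60 683 x [-9.3 10.7] y [-29.6 -11.7]
-1 -20 78 x [-8.6  4.5] y [-17.2 -13.2]
-1 0 61 x [-5.   4.6] y [-18.6 -14.1]
-1 20 34 x [1.  4.5] y [-19.5 -15.4]
-1 40 27 x [2.8 3.9] y [-20.2 -16.3]
-1 60 25 x [0.  3.9] y [-21.  -17.1]
(array([411.4, 261.4]), array([36.1, 21.6]), 2.6, 927, np.float64(27.9))
(array([396.9, 348.7]), array([36.5, 22.6]), 30.0, 858, np.float64(27.6))
```

{"op": "move_arm", "data": {"moves": [{"gripper": 0.17, "xyz": [0, -0.2, 3], "angular": [0, 0, 0]}, {"gripper": 0.17, "xyz": [0, -0.2, 5.5], "angular": [0, 0, 0]}, {"gripper": 0.17, "xyz": [0, -0.2, 6.4], "angular": [0, 0, 0]}, {"gripper": 0.17, "xyz": [0, -0.2, 6.4], "angular": [0, 0, 0]}, {"gripper": 0.08, "xyz": [0, -0.2, 6.4], "angular": [0, 0, 0]}, {"gripper": 0, "xyz": [0, -0.2, 6.4], "angular": [0, 0, 0]}, {"gripper": 0, "xyz": [0, -0.2, 6.4], "angular": [0, 0, 0]}, {"gripper": 0, "xyz": [0, -0.2, 6.4], "angular": [0, 0, 0]}, {"gripper": 0, "xyz": [0, -0.2, 6.4], "angular": [0, 0, 0]}]}}

```text
clock: 28.88
position: [412.3, 264.3, 87.1]
ee_rot: [1.0, 0.022, 0.001, -0.001]
contact_force: [-0.9, -0.0, 5.9]
gripper_width: 43.8
```

{"op": "move_arm", "data": {"moves": [{"gripper": 0, "xyz": [0, 0, -1], "angular": [0, 0, 0]}, {"gripper": 0, "xyz": [0, 0, -3], "angular": [0, 0, 0]}, {"gripper": 0, "xyz": [0, 0.2, -6.4], "angular": [0, 0, 0]}, {"gripper": 0, "xyz": [0, 0.2, -6.4], "angular": [0, 0, 0]}, {"gripper": 0, "xyz": [0, 0.2, -6.4], "angular": [0, 0, 0]}]}}

```text
clock: 29.5
position: [411.0, 261.3, 149.5]
ee_rot: [1.0, 0.021, -0.001, 0.0]
contact_force: [-0.8, 0.3, -1.1]
gripper_width: 43.5
```

{"op": "move_arm", "data": {"moves": [{"gripper": 0, "xyz": [1.2, 1.9, 0], "angular": [0, 0, 0.17]}, {"gripper": 0, "xyz": [2.4, 3.8, 0], "angular": [0, 0, 0.34]}, {"gripper": 0, "xyz": [3.6, 5.8, 0], "angular": [0, 0, 0.51]}, {"gripper": 0, "xyz": [4.8, 7.7, 0], "angular": [0, 0, 0.68]}, {"gripper": 0, "xyz": [6, 9.6, 0], "angular": [0, 0, 0.85]}, {"gripper": 0, "xyz": [7.2, 11.5, 0], "angular": [0, 0, 1.02]}, {"gripper": 0, "xyz": [8.4, 13.5, 0], "angular": [0, 0, 1.19]}, {"gripper": 0, "xyz": [9.5, 15.4, 0], "angular": [0, 0, 1.36]}, {"gripper": 0, "xyz": [9.5, 15.4, 0], "angular": [0, 0, 1.501]}, {"gripper": 0, "xyz": [9.5, 15.4, 0], "angular": [0, 0, 1.501]}]}}

```text
clock: 30.75
position: [512.4, 111.4, 148.6]
ee_rot: [0.746, -0.666, -0.001, 0.001]
contact_force: [-0.5, -0.4, -0.1]
gripper_width: 43.6
```

```bash
python3 - <<'E'
from h import *
z=[0,0,0]
did(([0,-.2,6.4],z),([0,.2,-6.4],z),([9.5,15.4,0],[0,0,1.501]))
f=shot("wrist","w18")
tongs(f,*load())
E
```

```text
cmd [513.2 112.  150. ] psi -173.5 meas [512.4 111.4 148.6] w 43.6 F [-0.5 -0.4 -0.1] t 30.75
1 -80 1255 x [ 0.  14.1] y [ 0.7 31.9]
1 -60 721 x [-7.3 12.9] y [12.7 28.6]
1 -20 84 x [-6.   6.8] y [13. 17.]
1 0 69 x [-6.1  7. ] y [13.1 17. ]
1 20 48 x [-5.8  6.4] y [13.3 17. ]
1 40 34 x [1.7 6.5] y [13.3 17.1]
1 60 874 x [-15.4  18.1] y [ 0.  13.3]
-1 -80 1375 x [ 0.3 14.1] y [-30.7  -0.9]
-1 -60 724 x [-7.6 13. ] y [-26.6 -11. ]
-1 -20 83 x [-6.   6.8] y [-13.8 -10. ]
-1 0 68 x [-5.9  7. ] y [-13.9  -9.9]
-1 20 51 x [-5.3  6.4] y [-13.3  -9.6]
-1 40 35 x [-1.7  6.3] y [-12.7  -9.2]
-1 60 548 x [-15.6  17.8] y [-8.9 -0.7]
```

{"op": "move_arm", "data": {"moves": [{"gripper": 0, "xyz": [0, 0, 3], "angular": [0, 0, 0]}, {"gripper": 0, "xyz": [0, 0, 6], "angular": [0, 0, 0]}, {"gripper": 0, "xyz": [0, 0, 7.1], "angular": [0, 0, 0]}, {"gripper": 0, "xyz": [0, 0, 7.1], "angular": [0, 0, 0]}, {"gripper": 0, "xyz": [0, 0, 7.1], "angular": [0, 0, 0]}, {"gripper": 0.06, "xyz": [0, 0, 7.1], "angular": [0, 0, 0]}, {"gripper": 0.12, "xyz": [0, 0, 7.1], "angular": [0, 0, 0]}, {"gripper": 0.12, "xyz": [0, 0, 7.1], "angular": [0, 0, 0]}, {"gripper": 0.12, "xyz": [0, 0, 7.1], "angular": [0, 0, 0]}]}}

```text
clock: 31.92
position: [513.2, 112.0, 79.1]
ee_rot: [0.746, -0.666, 0.0, -0.0]
contact_force: [-0.4, -0.1, -1.3]
gripper_width: 47.7
```

{"op": "move_arm", "data": {"moves": [{"gripper": 0.12, "xyz": [0, 0, -1], "angular": [0, 0, 0]}, {"gripper": 0.12, "xyz": [0, 0, -4], "angular": [0, 0, 0]}, {"gripper": 0.17, "xyz": [0, 0, -7.1], "angular": [0, 0, 0]}, {"gripper": 0.17, "xyz": [0, 0, -7.1], "angular": [0, 0, 0]}, {"gripper": 0.17, "xyz": [0, 0, -7.1], "angular": [0, 0, 0]}]}}

```text
clock: 32.55
position: [512.7, 111.9, 149.8]
ee_rot: [0.746, -0.666, -0.0, 0.0]
contact_force: [-0.4, 0.8, -1.3]
gripper_width: 50.1
```

```bash
python3 - <<'E'
from h import *
z=[0,0,0]
did(([0,0,7.1],z),([0,0,-7.1],z))
f=shot("wrist","w19")
print("box");[print(b) for b in blobs(f,True,440,600,45,150,14,28,200)]
go((396.9,348.7,150,120),(396.9,348.7,86.5,120),(396.9,348.7,150,120),(479.3,62,150,186.5),(479.3,62,79,186.5))
E
```

```text
cmd [513.2 112.  150. ] psi -173.5 meas [512.7 111.9 149.8] w 50.1 F [-0.4  0.8 -1.3] t 32.55
box
(array([578.2,  99.4]), array([104.7,  33.5]), -64.1, 489, np.float64(21.3))
(array([558.1,  64.8]), array([35.6, 22.7]), -82.6, 933, np.float64(20.9))
(array([518.8,  65.2]), array([35.5, 21.2]), -83.2, 915, np.float64(21.0))
(array([452. ,  91.9]), array([89.5, 28.3]), 76.6, 405, np.float64(21.1))
(array([551.9, 115.5]), array([36. , 21.4]), -82.8, 849, np.float64(20.9))
(array([512.4, 112. ]), array([35.9, 21.6]), -83.1, 869, np.float64(21.0))
(array([507.9, 135.8]), array([52. ,  1.3]), 6.6, 253, np.float64(21.1))
[-24.83, 8.89, 0.0] [0.0, 0.0, 1.16]
[0.0, 0.0, 6.35] [0.0, 0.0, 0.0]
[0.0, 0.0, -6.35] [0.0, 0.0, 0.0]
[7.2, -28.95, 0.0] [0.0, 0.0, -1.161]
[0.0, 0.0, 7.1] [0.0, 0.0, 0.0]
```

{"op": "move_arm", "data": {"moves": [{"gripper": 0.17, "xyz": [-4, 1.4, 0], "angular": [0, 0, 0.17]}, {"gripper": 0.17, "xyz": [-8, 2.8, 0], "angular": [0, 0, 0.34]}, {"gripper": 0.17, "xyz": [-12, 4.2, 0], "angular": [0, 0, 0.51]}, {"gripper": 0.17, "xyz": [-16, 5.7, 0], "angular": [0, 0, 0.68]}, {"gripper": 0.17, "xyz": [-20, 7.1, 0], "angular": [0, 0, 0.85]}, {"gripper": 0.17, "xyz": [-24, 8.6, 0], "angular": [0, 0, 1.02]}, {"gripper": 0.17, "xyz": [-24.8, 8.9, 0], "angular": [0, 0, 1.16]}, {"gripper": 0.17, "xyz": [-24.8, 8.9, 0], "angular": [0, 0, 1.16]}, {"gripper": 0.17, "xyz": [-24.8, 8.9, 0], "angular": [0, 0, 1.16]}]}}

```text
clock: 33.72
position: [396.7, 347.6, 149.3]
ee_rot: [-0.26, 0.966, -0.001, -0.001]
contact_force: [0.0, -0.7, -0.9]
gripper_width: 49.8
```

```bash
python3 - <<'E'
from h import *
did(([-24.8,8.9,0],[0,0,1.16]))
f=shot("wrist","w20")
tongs(f,*load())
[print(b) for b in blobs(f,True,350,560,160,420,21,32)]
E
```

```text
cmd [396.8 348.4 150. ] psi 120.0 meas [396.7 347.6 149.3] w 49.8 F [ 0.  -0.7 -0.9] t 33.725
1 -80 856 x [ 5.  13.9] y [ 1.2 32.3]
1 -60 600 x [-7.4 12.6] y [11.5 29.5]
1 -20 68 x [4.7 6.7] y [14.  18.1]
1 0 54 x [2.6 6.8] y [15.3 19.3]
1 20 40 x [-5.7  6.4] y [16.7 20.6]
1 40 23 x [5.6 6.3] y [18.3 21.7]
1 60 29 x [-7.   6.1] y [19.3 23.2]
-1 -80 847 x [ 4.9 13.7] y [-32.4  -1.1]
-1 -60 614 x [-7.8 12.6] y [-32.1 -14.7]
-1 -20 79 x [-6.3  6.6] y [-20.2 -16.2]
-1 0 58 x [-3.1  6.7] y [-21.7 -17.1]
-1 20 35 x [2.4 6.3] y [-22.5 -18.4]
-1 40 28 x [5.  6.1] y [-23.3 -19.3]
-1 60 29 x [1.9 6.3] y [-24.2 -20.2]
(array([397. , 348.5]), array([36.7, 21.6]), 30.5, 924, np.float64(28.0))
```

{"op": "move_arm", "data": {"moves": [{"gripper": 0.17, "xyz": [0, 0.1, 3], "angular": [0, 0, 0]}, {"gripper": 0.17, "xyz": [0, 0.1, 5.5], "angular": [0, 0, 0]}, {"gripper": 0.17, "xyz": [0, 0.1, 6.4], "angular": [0, 0, 0]}, {"gripper": 0.17, "xyz": [0, 0.1, 6.4], "angular": [0, 0, 0]}, {"gripper": 0.08, "xyz": [0, 0.1, 6.4], "angular": [0, 0, 0]}, {"gripper": 0, "xyz": [0, 0.1, 6.4], "angular": [0, 0, 0]}, {"gripper": 0, "xyz": [0, 0.1, 6.4], "angular": [0, 0, 0]}, {"gripper": 0, "xyz": [0, 0.1, 6.4], "angular": [0, 0, 0]}, {"gripper": 0, "xyz": [0, 0.1, 6.4], "angular": [0, 0, 0]}]}}

```text
clock: 34.9
position: [397.0, 350.0, 87.3]
ee_rot: [-0.259, 0.966, 0.001, 0.001]
contact_force: [0.5, -1.1, 5.5]
gripper_width: 43.4
```

{"op": "move_arm", "data": {"moves": [{"gripper": 0, "xyz": [0, 0, -1], "angular": [0, 0, 0]}, {"gripper": 0, "xyz": [0, 0, -3], "angular": [0, 0, 0]}, {"gripper": 0, "xyz": [0, -0.1, -6.4], "angular": [0, 0, 0]}, {"gripper": 0, "xyz": [0, -0.1, -6.4], "angular": [0, 0, 0]}, {"gripper": 0, "xyz": [0, -0.1, -6.4], "angular": [0, 0, 0]}]}}

```text
clock: 35.52
position: [396.1, 347.8, 149.4]
ee_rot: [-0.259, 0.966, -0.0, -0.001]
contact_force: [-0.3, 0.8, -1.2]
gripper_width: 43.9
```

{"op": "move_arm", "data": {"moves": [{"gripper": 0, "xyz": [1, -4, 0], "angular": [0, 0, -0.17]}, {"gripper": 0, "xyz": [2, -8, 0], "angular": [0, 0, -0.34]}, {"gripper": 0, "xyz": [3, -12, 0], "angular": [0, 0, -0.51]}, {"gripper": 0, "xyz": [4, -16, 0], "angular": [0, 0, -0.68]}, {"gripper": 0, "xyz": [5, -20, 0], "angular": [0, 0, -0.85]}, {"gripper": 0, "xyz": [6, -24, 0], "angular": [0, 0, -1.02]}, {"gripper": 0, "xyz": [7.2, -28.9, 0], "angular": [0, 0, -1.16]}, {"gripper": 0, "xyz": [7.2, -28.9, 0], "angular": [0, 0, -1.16]}, {"gripper": 0, "xyz": [7.2, -28.9, 0], "angular": [0, 0, -1.16]}]}}

```text
clock: 36.65
position: [478.4, 61.8, 149.1]
ee_rot: [0.745, -0.667, -0.001, 0.001]
contact_force: [0.4, -0.3, -0.9]
gripper_width: 43.3
```

```bash
python3 - <<'E'
from h import *
z=[0,0,0]
did(([0,.1,6.4],z),([0,-.1,-6.4],z),([7.2,-28.9,0],[0,0,-1.16]))
f=shot("wrist","w21")
tongs(f,*load())
E
```

```text
cmd [479.   62.1 150. ] psi -173.5 meas [478.4  61.8 149.1] w 43.3 F [ 0.4 -0.3 -0.9] t 36.65
1 -80 1062 x [ 1.7 13.9] y [ 0.7 32.3]
1 -60 737 x [-7.7 12.7] y [12.7 28.8]
1 -20 92 x [-6.4  6.7] y [12.9 16.8]
1 0 65 x [-5.8  6.7] y [12.9 16.6]
1 20 50 x [-4.8  6.2] y [12.9 16.6]
1 40 33 x [-7.3  5.9] y [12.9 16.8]
1 60 827 x [-14.9  18.8] y [ 0.6 13. ]
-1 -80 1177 x [ 0.4 14.1] y [-31.  -1.]
-1 -60 735 x [-7.8 12.7] y [-27. -11.]
-1 -20 82 x [-6.   6.6] y [-14.1 -10.1]
-1 0 68 x [-6.5  6.8] y [-14.1 -10.2]
-1 20 51 x [-6.7  6.1] y [-13.7  -9.9]
-1 40 44 x [-6.   6.1] y [-13.4  -9.6]
-1 60 606 x [-15.2  18.8] y [-9.2 -0.2]
```

{"op": "move_arm", "data": {"moves": [{"gripper": 0, "xyz": [0, 0, 3], "angular": [0, 0, 0]}, {"gripper": 0, "xyz": [0, 0, 6], "angular": [0, 0, 0]}, {"gripper": 0, "xyz": [0, 0, 7.1], "angular": [0, 0, 0]}, {"gripper": 0, "xyz": [0, 0, 7.1], "angular": [0, 0, 0]}, {"gripper": 0, "xyz": [0, 0, 7.1], "angular": [0, 0, 0]}, {"gripper": 0.06, "xyz": [0, 0, 7.1], "angular": [0, 0, 0]}, {"gripper": 0.12, "xyz": [0, 0, 7.1], "angular": [0, 0, 0]}, {"gripper": 0.12, "xyz": [0, 0, 7.1], "angular": [0, 0, 0]}, {"gripper": 0.12, "xyz": [0, 0, 7.1], "angular": [0, 0, 0]}]}}

```text
clock: 37.83
position: [479.1, 62.1, 79.1]
ee_rot: [0.746, -0.666, 0.0, -0.0]
contact_force: [-0.4, -0.7, -0.1]
gripper_width: 47.9
```

{"op": "move_arm", "data": {"moves": [{"gripper": 0.12, "xyz": [0, 0, -1], "angular": [0, 0, 0]}, {"gripper": 0.12, "xyz": [0, 0, -4], "angular": [0, 0, 0]}, {"gripper": 0.17, "xyz": [0, 0, -9], "angular": [0, 0, 0]}, {"gripper": 0.17, "xyz": [0, 0, -10], "angular": [0, 0, 0]}, {"gripper": 0.17, "xyz": [0, 0, -10], "angular": [0, 0, 0]}]}}

```text
clock: 38.45
position: [479.1, 62.2, 179.8]
ee_rot: [0.746, -0.666, 0.0, -0.001]
contact_force: [0.5, 0.1, -1.5]
gripper_width: 50.0
```

```bash
python3 - <<'E'
from h import *
z=[0,0,0]
did(([0,0,7.1],z),([0,0,-10],z))
f=shot("wrist","w22")
print("box");[print(b) for b in blobs(f,True,440,600,45,150,14,28,200)]
[print(b) for b in blobs(f,True,350,560,160,420,21,32)]
go((636,207.5,180,94.1),(636,207.5,77,94.1))
E
```

```text
cmd [479.   62.1 179. ] psi -173.5 meas [479.1  62.2 179.8] w 50.0 F [ 0.5  0.1 -1.5] t 38.45
box
(array([569. , 109.1]), array([116.2,  54.1]), -49.0, 641, np.float64(21.2))
(array([558. ,  64.8]), array([35., 23.]), -84.3, 711, np.float64(20.8))
(array([518.5,  64.5]), array([36.3, 21.4]), -82.7, 719, np.float64(20.9))
(array([478.3,  61.9]), array([34.9, 21.6]), -83.1, 680, np.float64(21.2))
(array([551.9, 115.1]), array([34.8, 22.6]), -83.1, 638, np.float64(20.7))
(array([515.3, 111.9]), array([35.6, 14.4]), -86.2, 370, np.float64(21.0))
(array([465.7, 124.7]), array([65.1, 30.3]), 40.0, 297, np.float64(20.9))
[-12.68, -17.24, -0.1] [0.0, 0.0, 1.612]
[0.0, 0.0, 10.3] [0.0, 0.0, 0.0]
```

{"op": "move_arm", "data": {"moves": [{"gripper": 0.17, "xyz": [-1.5, -2.1, 0], "angular": [0, 0, 0.18]}, {"gripper": 0.17, "xyz": [-3, -4.2, 0], "angular": [0, 0, 0.36]}, {"gripper": 0.17, "xyz": [-4.5, -6.3, 0], "angular": [0, 0, 0.54]}, {"gripper": 0.17, "xyz": [-6, -8.4, 0], "angular": [0, 0, 0.72]}, {"gripper": 0.17, "xyz": [-7.5, -10.5, 0], "angular": [0, 0, 0.9]}, {"gripper": 0.17, "xyz": [-9, -12.6, 0], "angular": [0, 0, 1.08]}, {"gripper": 0.17, "xyz": [-11, -15, 0], "angular": [0, 0, 1.26]}, {"gripper": 0.17, "xyz": [-12.7, -17.2, 0], "angular": [0, 0, 1.44]}, {"gripper": 0.17, "xyz": [-12.7, -17.2, 0], "angular": [0, 0, 1.612]}, {"gripper": 0.17, "xyz": [-12.7, -17.2, 0], "angular": [0, 0, 1.612]}]}}

```text
clock: 39.75
position: [634.7, 207.5, 176.3]
ee_rot: [-0.037, 0.999, -0.001, -0.002]
contact_force: [-0.6, -0.6, -0.3]
gripper_width: 49.9
```

```bash
python3 - <<'E'
from h import *
did(([-12.7,-17.2,0],[0,0,1.612]))
f=shot("wrist","w23"); T,R=load()
tongs(f,T,R)
print("stand"); [print(b) for b in blobs(f,True,580,700,150,300,58,70,20)]
print((R.T@(np.array([636.1,207.6,0])-T)).round(1), blobs(f,True,600,680,180,235,255,275,200))
E
```

```text
cmd [635.6 207.7 179. ] psi 94.1 meas [634.7 207.5 176.3] w 49.9 F [-0.6 -0.6 -0.3] t 39.75
1 -80 1399 x [ 0.4 13.5] y [ 0.5 32. ]
1 -60 688 x [-7.4 12.6] y [11.6 29.5]
1 -20 74 x [3.  6.6] y [14.1 18.2]
1 0 58 x [0.3 6.7] y [15.4 19.5]
1 20 42 x [-7.2  6.7] y [16.8 20.6]
1 40 28 x [5.6 6.4] y [18.1 22. ]
1 60 28 x [-7.3  6.4] y [19.5 23.3]
-1 -80 1574 x [-0.5 13.2] y [-31.9  -0.5]
-1 -60 692 x [-7.2 12.3] y [-31.9 -14.3]
-1 -20 77 x [-7.   6.3] y [-20.  -15.9]
-1 0 63 x [-6.6  6.7] y [-20.9 -16.8]
-1 20 40 x [0.4 6.5] y [-21.9 -18.1]
-1 40 33 x [2.4 6.3] y [-22.9 -19. ]
-1 60 32 x [0.5 6.3] y [-23.8 -19.9]
stand
(array([637.4, 207.6]), array([78.6, 34.9]), -85.4, 1273, np.float64(64.4))
(array([651.4, 209.2]), array([48.7,  7. ]), -85.4, 475, np.float64(64.2))
[-5.00e-01 -1.00e-01  1.79e+02] [(array([618.3, 228.5]), array([12.9,  7.3]), 89.2, 836, np.float64(268.0)), (array([621.9, 184.1]), array([8.8, 7.2]), -84.9, 487, np.float64(269.4)), (array([631. , 205.7]), array([34.1, 14.4]), -86.6, 2662, np.float64(262.5))]
```

{"op": "move_arm", "data": {"moves": [{"gripper": 0.17, "xyz": [0, 0, 3], "angular": [0, 0, 0]}, {"gripper": 0.17, "xyz": [0, 0, 5], "angular": [0, 0, 0]}, {"gripper": 0.17, "xyz": [0, 0, 7], "angular": [0, 0, 0]}, {"gripper": 0.17, "xyz": [0, 0, 9], "angular": [0, 0, 0]}, {"gripper": 0.17, "xyz": [0, 0, 9.8], "angular": [0, 0, 0]}, {"gripper": 0.17, "xyz": [0, 0, 9.8], "angular": [0, 0, 0]}, {"gripper": 0.17, "xyz": [0, 0, 9.8], "angular": [0, 0, 0]}]}}

```text
clock: 40.67
position: [636.2, 207.9, 82.0]
ee_rot: [-0.036, 0.999, 0.0, 0.001]
contact_force: [-1.0, -0.4, -0.5]
gripper_width: 50.1
```

{"op": "move_arm", "data": {"moves": [{"gripper": 0.17, "xyz": [0, 0, 0.2], "angular": [0, 0, 0]}, {"gripper": 0.17, "xyz": [0, 0, 0.3], "angular": [0, 0, 0]}, {"gripper": 0.17, "xyz": [0, 0, 0.4], "angular": [0, 0, 0]}, {"gripper": 0.17, "xyz": [0, 0, 0.4], "angular": [0, 0, 0]}]}}

```text
clock: 41.18
position: [635.5, 207.7, 77.0]
ee_rot: [-0.036, 0.999, -0.0, -0.0]
contact_force: [-0.1, -0.0, -0.2]
gripper_width: 50.0
```

```bash
python3 - <<'E'
from h import *
did(([0,0,9.8],[0,0,0]),([0,0,.4],[0,0,0]))
f=shot("wrist","w24"); [print(b) for b in blobs(f,True,600,680,187,227,145,175,200)]
E
```

```text
cmd [635.6 207.7  77. ] psi 94.1 meas [635.5 207.7  77. ] w 50.0 F [-0.1 -0.  -0.2] t 41.175
(array([632.7, 205.8]), array([34.1, 16.3]), -85.0, 3002, np.float64(160.6))
```

{"op": "move_arm", "data": {"moves": [{"gripper": 0.3, "xyz": [0, 0, 0], "angular": [0, 0, 0]}, {"gripper": 0.6, "xyz": [0, 0, 0], "angular": [0, 0, 0]}, {"gripper": 1, "xyz": [0, 0, 0], "angular": [0, 0, 0]}, {"gripper": 1, "xyz": [0, 0, 0], "angular": [0, 0, 0]}, {"gripper": 1, "xyz": [0, 0, -3], "angular": [0, 0, 0]}, {"gripper": 1, "xyz": [0, 0, -8], "angular": [0, 0, 0]}, {"gripper": 1, "xyz": [0, 0, -13], "angular": [0, 0, 0]}, {"gripper": 1, "xyz": [0, 0, -18], "angular": [0, 0, 0]}, {"gripper": 1, "xyz": [0, 0, -18], "angular": [0, 0, 0]}]}}

```text
clock: 42.35
position: [637.8, 208.4, 263.2]
ee_rot: [-0.036, 0.999, 0.002, 0.005]
contact_force: [-0.8, 0.1, -0.9]
gripper_width: 85.5
```

```bash
python3 - <<'E'
from h import *
did(([0,0,-18],[0,0,0]))
f=shot("wrist","w25"); hsv=cv2.cvtColor(f["p"],cv2.COLOR_BGR2HSV); red=((hsv[...,0]<8)|(hsv[...,0]>172))&(hsv[...,1]>150)&(hsv[...,2]>90)
print("bars"); [print(b) for b in blobs(f,True,580,700,150,300,90,140,5,red)]
print("bridge"); [print(b) for b in blobs(f,True,580,700,150,300,145,170,50)]
# jars: tops
print("jars"); [print(b) for b in blobs(f,True,580,760,-100,170,84,95,50)]
f=np.load("w1.npz"); f={k:f[k] for k in f}
w=lambda c,r,z:img2w(f,c,r,760,-100,40,1.7,z)[:2]
def fr(C):
    C=np.array(C); return C.mean(0).round(1)
M=[w(c,r,4) for c,r in [(333,383),(650,295),(686,430),(372,520)]]; print("mat c",fr(M),np.degrees(np.arctan2(*(np.array(M[1])-M[0]+np.array(M[2])-M[3])[::-1])))
Tr=[w(c,r,45) for c,r in [(290,140),(408,290),(152,578),(10,433)]]; d=np.array(Tr[0])+Tr[1]-Tr[2]-Tr[3]; print("trough",fr(Tr),np.degrees(np.arctan2(d[1],d[0])),np.hypot(*d)/2, np.hypot(*(np.array(Tr[0])-Tr[1])))
print("trough blobs"); [print(b) for b in blobs(f,True,400,700,-360,-90,40,50,30)]
print("pan"); [print(b) for b in blobs(f,True,480,620,-520,-390,20,34,30)]
print("pan floor"); [print(b) for b in blobs(f,True,480,620,-520,-390,5,12,30)]
E
```

```text
cmd [635.6 207.7 257. ] psi 94.1 meas [637.8 208.4 263.2] w 85.5 F [-0.8  0.1 -0.9] t 42.35
bars
(array([638.8, 186.1]), array([31.2,  8.9]), 2.6, 239, np.float64(121.7))
(array([635.5, 229.9]), array([31.1,  8. ]), 5.8, 226, np.float64(122.1))
bridge
(array([637.2, 207.7]), array([33.5, 13.9]), -86.2, 656, np.float64(161.0))
jars
(array([708.2, -73.1]), array([60.7, 53.5]), -0.1, 1107, np.float64(89.4))
(array([701.8,  74.7]), array([59.2, 58.1]), 8.7, 1755, np.float64(89.7))
mat c [ 533.4 -405.6] -74.2466696843286
trough [ 546.  -227.6] -42.69300217675349 229.9306826039888 111.02746479741874
trough blobs
(array([ 554.9, -223.7]), array([241.7, 100.7]), -43.6, 1879, np.float64(44.0))
pan
(array([ 549.2, -447.7]), array([90.5, 77.6]), 71.6, 532, np.float64(27.5))
pan floor
(array([ 509.7, -440.1]), array([79.3,  6.2]), 72.5, 94, np.float64(8.2))
(array([ 551.7, -459.2]), array([79.9, 63.2]), 71.9, 1357, np.float64(6.2))
```

```bash
python3 - <<'E'
from h import *
go((600,-100,220,128),(573.2,-374.3,150,161.7),(573.2,-374.3,38,161.7))
E
```

```text
[5.76, -30.43, 3.7] [0.0, 0.0, -0.591]
[19.0, -19.97, 7.0] [0.0, 0.0, -0.588]
[0.0, 0.0, 11.2] [0.0, 0.0, 0.0]
```

{"op": "move_arm", "data": {"moves": [{"gripper": 1, "xyz": [1, -5.5, 0.6], "angular": [0, 0, -0.1]}, {"gripper": 1, "xyz": [2, -11, 1.2], "angular": [0, 0, -0.2]}, {"gripper": 1, "xyz": [3, -17, 1.8], "angular": [0, 0, -0.3]}, {"gripper": 1, "xyz": [4, -23, 2.5], "angular": [0, 0, -0.45]}, {"gripper": 1, "xyz": [5.8, -30.4, 3.7], "angular": [0, 0, -0.591]}]}}

```text
clock: 43.02
position: [600.8, -87.2, 220.4]
ee_rot: [-0.328, 0.945, 0.0, -0.001]
contact_force: [0.7, -0.6, -0.0]
gripper_width: 85.5
```

{"op": "move_arm", "data": {"moves": [{"gripper": 1, "xyz": [4, -4, 1], "angular": [0, 0, -0.15]}, {"gripper": 1, "xyz": [8, -8, 2], "angular": [0, 0, -0.3]}, {"gripper": 1, "xyz": [12, -12, 4], "angular": [0, 0, -0.45]}, {"gripper": 1, "xyz": [16, -16.5, 6], "angular": [0, 0, -0.588]}, {"gripper": 1, "xyz": [19, -20, 7], "angular": [0, 0, -0.588]}, {"gripper": 1, "xyz": [19, -20, 7], "angular": [0, 0, -0.588]}, {"gripper": 1, "xyz": [19, -20, 7], "angular": [0, 0, -0.588]}]}}

```text
clock: 43.9
position: [574.5, -359.7, 150.9]
ee_rot: [-0.585, 0.811, 0.001, -0.001]
contact_force: [-0.2, 0.2, 1.1]
gripper_width: 85.4
```

```bash
python3 - <<'E'
from h import *
did(([5.8,-30.4,3.7],[0,0,-.591]),([19,-20,7],[0,0,-.588]))
f=shot("wrist","w26"); cv2.imwrite("pics/w26.png",f["p"]); T,R=load()
print("handle"); [print(b) for b in blobs(f,True,520,680,-440,-280,76,95,200)]
print("pan floor"); [print(b) for b in blobs(f,True,480,640,-560,-390,4,9,100)]
print("trough"); [print(b) for b in blobs(f,True,400,700,-350,-90,40,50,100)]
go((573.2,-374.3,38,161.7))
E
```

```text
cmd [ 572.8 -374.3  150. ] psi 161.7 meas [ 574.5 -359.7  150.9] w 85.4 F [-0.2  0.2  1.1] t 43.9
handle
(array([ 580.3, -356.3]), array([92.5, 20.2]), 71.9, 2946, np.float64(87.3))
pan floor
(array([ 526.2, -507.9]), array([17.3, 17.1]), -83.8, 122, np.float64(4.5))
(array([ 545.3, -461.2]), array([90.8, 71.8]), 71.7, 6229, np.float64(5.9))
(array([ 590.8, -481.6]), array([31. , 21.1]), -74.6, 194, np.float64(4.5))
(array([ 522.1, -401.3]), array([71.7, 30.6]), 7.4, 613, np.float64(4.6))
trough
(array([ 573.6, -241. ]), array([189.8,  98.9]), -43.8, 1768, np.float64(44.1))
(array([ 549. , -282.5]), array([92.7,  6.2]), -44.0, 613, np.float64(44.3))
(array([ 450.7, -189.9]), array([43.8, 10.2]), -52.8, 172, np.float64(44.4))
[-0.01, -0.04, 11.2] [0.0, 0.0, -0.001]
```

View pics/w26.png

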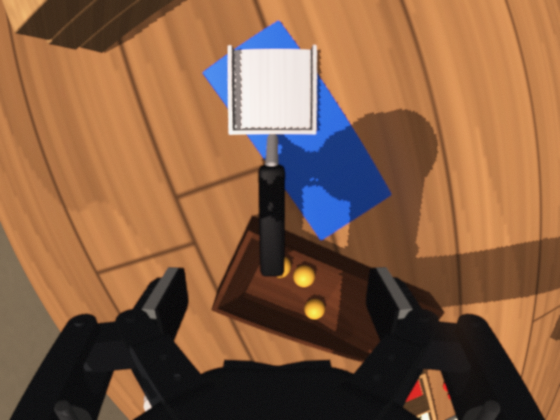

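```bash
python3 - <<'E'
from h import *
s=arm.read_state(); R=Ro.from_quat(s["ee_rot"]).as_matrix(); psi=np.arctan2(R[1,1],R[0,1]); print(s["position"],np.degrees(psi),s["joint_vel"].round(3))
save(s["position"],down(psi)); go((574.1,-375.3,38,161.8))
E
```

```text
[ 575.03766603 -359.19039037  151.66999229] 161.7016959097115 [ 0.017 -0.015  0.007  0.001 -0.002  0.001]
[1.56, -0.42, 11.37] [0.0, 0.0, -0.002]
```

{"op": "move_arm", "data": {"moves": [{"gripper": 1, "xyz": [1.5, -0.4, 2], "angular": [0, 0, 0]}, {"gripper": 1, "xyz": [1.5, -0.4, 5], "angular": [0, 0, 0]}, {"gripper": 1, "xyz": [1.5, -0.4, 8], "angular": [0, 0, 0]}, {"gripper": 1, "xyz": [1.5, -0.4, 10], "angular": [0, 0, 0]}, {"gripper": 1, "xyz": [1.5, -0.4, 10], "angular": [0, 0, 0]}, {"gripper": 1, "xyz": [1.5, -0.4, 10], "angular": [0, 0, 0]}]}}

```text
clock: 44.7
position: [574.9, -375.7, 52.8]
ee_rot: [-0.586, 0.81, -0.001, 0.0]
contact_force: [-0.4, 0.0, 0.6]
gripper_width: 85.7
```

```bash
python3 - <<'E'
from h import *
did(([1.5,-.4,10],[0,0,0]))
f=shot("wrist","w27"); T,R=load()
b=blobs(f,True,520,680,-440,-280,76,95,200); [print(x) for x in b]
s=arm.read_state(); save(s["position"],R); go((574.1,-375.3,38,161.8))
E
```

```text
cmd [ 574.1 -374.7   51.7] psi 161.7 meas [ 574.9 -375.7   52.8] w 85.7 F [-0.4  0.   0.6] t 44.7
(array([ 577.9, -362.2]), array([79.6, 20.3]), 71.8, 5356, np.float64(87.0))
[-0.02, 0.11, 1.53] [0.0, 0.0, -0.002]
```

{"op": "move_arm", "data": {"moves": [{"gripper": 1, "xyz": [0, 0, 0.7], "angular": [0, 0, 0]}, {"gripper": 1, "xyz": [0, 0, 1.4], "angular": [0, 0, 0]}, {"gripper": 0, "xyz": [0, 0, 1.4], "angular": [0, 0, 0]}, {"gripper": -0.4, "xyz": [0, 0, 1.4], "angular": [0, 0, 0]}, {"gripper": -0.7, "xyz": [0, 0, 1.4], "angular": [0, 0, 0]}, {"gripper": -0.7, "xyz": [0, 0, 1.4], "angular": [0, 0, 0]}, {"gripper": -1, "xyz": [0, 0, 1.4], "angular": [0, 0, 0]}, {"gripper": -1, "xyz": [0, 0, 1.4], "angular": [0, 0, 0]}, {"gripper": -1, "xyz": [0, 0, 1.4], "angular": [0, 0, 0]}]}}

```text
clock: 45.88
position: [574.4, -375.6, 38.5]
ee_rot: [-0.585, 0.811, -0.0, 0.0]
contact_force: [-0.7, -0.3, 2.0]
gripper_width: 18.7
```

{"op": "move_arm", "data": {"moves": [{"gripper": -1, "xyz": [0, 0, -1], "angular": [0, 0, 0]}, {"gripper": -1, "xyz": [0, 0, -4], "angular": [0, 0, 0]}, {"gripper": -1, "xyz": [0, 0, -8], "angular": [0, 0, 0]}, {"gripper": -1, "xyz": [0, 0, -11], "angular": [0, 0, 0]}, {"gripper": -1, "xyz": [0, 0, -11], "angular": [0, 0, 0]}, {"gripper": -1, "xyz": [0, 0, -11], "angular": [0, 0, 0]}, {"gripper": -1, "xyz": [0, 0, -11], "angular": [0, 0, 0]}]}}

```text
clock: 46.75
position: [573.4, -375.0, 146.3]
ee_rot: [-0.585, 0.811, 0.002, -0.001]
contact_force: [-0.2, 0.5, -1.5]
gripper_width: 19.2
```

```bash
python3 - <<'E'
from h import *
did(([0,0,1.4],[0,0,0]),([0,0,-11],[0,0,0]))
s=arm.read_state(); print(s["position"],s["ee_rot"])
f=shot("wrist","w28"); cv2.imwrite("pics/w28.png",f["p"]); T,R=load(); P=cloud(f,True); q=(P-T)@R; ok=f["d"]>0
# scoop in tool axes: pan floor points and lip
k=ok&(q[...,0]>30)&(q[...,0]<150)&(abs(q[...,1])<60)&(q[...,2]>0)&(q[...,2]<70)
fl=k&(q[...,2]>20); pts=q[fl]; print(len(pts),np.percentile(pts,[1,50,99],axis=0).round(1))
c=np.linalg.lstsq(np.c_[pts[:,:2],np.ones(len(pts))],pts[:,2],rcond=None)[0]; print("floor plane",c.round(4))
w=q[k&(q[...,2]<12)]; print("wall tops",len(w),np.percentile(w,[1,50,99],axis=0).round(1))
E
```

```text
cmd [ 575.1 -375.8  149.3] psi 161.7 meas [ 573.4 -375.   146.3] w 19.2 F [-0.2  0.5 -1.5] t 46.75
[ 573.38630226 -375.01073894  146.28970761] [-5.85326534e-01  8.10795693e-01  1.60950187e-03 -7.75951645e-04]
16085 [[ 45.2 -33.3  21.2]
 [ 82.8   2.1  35.9]
 [121.6  38.1  37.6]]
floor plane [ 2.22000e-02 -3.30000e-03  3.32564e+01]
wall tops 1386 [[ 34.2 -36.    0.4]
 [ 47.3   5.8  11.4]
 [119.9  40.6  12. ]]
```

View pics/w28.png

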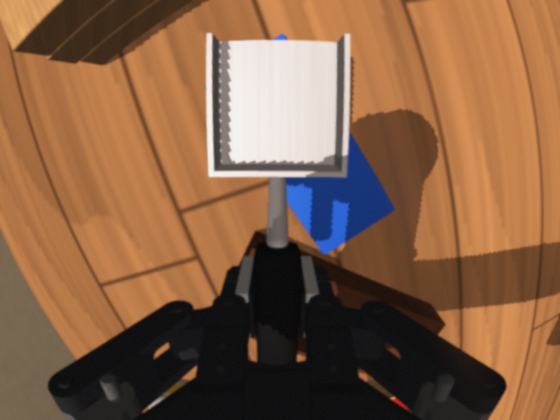

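```bash
cat >> h.py <<'E'
LIP=np.array([123.5,0.5,34.3]); TC=np.array([554.9,-223.7]); TH=np.radians(-43.7)
def lipP(p,heading,th):
    R=down(heading-np.pi/2)@Ro.from_rotvec([0,np.radians(th),0]).as_matrix(); return np.array(p)-R@LIP,R
def tr(u,v,z,th):
    c,s=np.cos(TH),np.sin(TH); return lipP([TC[0]+u*c-v*s,TC[1]+u*s+v*c,z],TH,th)
def chain(*T):
    cur=load()
    for t in T: plan([t],cur); print("   tcp",t[0].round(1)); cur=t
def sync():
    s=arm.read_state(); R=Ro.from_quat(s["ee_rot"]).as_matrix(); save(s["position"],R); print("meas",s["position"].round(1),"F",s["contact_force"].round(1),"w",round(s["gripper_width"],1),"vel",abs(s["joint_vel"]).max().round(3),"q",s["joints"].round(2),"t",s["clock"]); return s
E
python3 - <<'E'
from h import *
sync()
p,R=load(); save(p,down(np.radians(161.7)))
chain(tr(-45,0,100,0),tr(-45,0,60,-18))
E
```

```text
meas [ 573.5 -375.1  146.5] F [ 0.4 -0.1 -0.7] w 19.1 vel 0.007 q [-0.34  0.53  0.09 -0.   -1.13  0.02] t 46.8
[-21.06, 21.72, 1.22] [0.0, 0.0, -1.127]
   tcp [ 433.4 -106.9  134.3]
[1.66, -0.0, 0.35] [0.0, -0.314, 0.0]
   tcp [ 445.5 -118.4  130.8]
```

{"op": "move_arm", "data": {"moves": [{"gripper": -1, "xyz": [-2.5, 2.5, 0], "angular": [0, 0, -0.13]}, {"gripper": -1, "xyz": [-5, 5, 0], "angular": [0, 0, -0.26]}, {"gripper": -1, "xyz": [-8, 8, 0.2], "angular": [0, 0, -0.4]}, {"gripper": -1, "xyz": [-11, 11, 0.4], "angular": [0, 0, -0.55]}, {"gripper": -1, "xyz": [-14, 14, 0.6], "angular": [0, 0, -0.7]}, {"gripper": -1, "xyz": [-17, 17.5, 0.8], "angular": [0, 0, -0.85]}, {"gripper": -1, "xyz": [-20, 20.5, 1], "angular": [0, 0, -1]}, {"gripper": -1, "xyz": [-21.1, 21.7, 1.2], "angular": [0, 0, -1.127]}, {"gripper": -1, "xyz": [-21.1, 21.7, 1.2], "angular": [0, 0, -1.127]}, {"gripper": -1, "xyz": [-21.1, 21.7, 1.2], "angular": [0, 0, -1.127]}]}}

```text
clock: 48.05
position: [435.0, -107.3, 136.2]
ee_rot: [0.928, -0.373, -0.0, 0.0]
contact_force: [0.2, 0.2, -1.9]
gripper_width: 18.7
```

{"op": "move_arm", "data": {"moves": [{"gripper": -1, "xyz": [0.8, 0, 0.1], "angular": [0, -0.1, 0]}, {"gripper": -1, "xyz": [1.2, 0, 0.2], "angular": [0, -0.2, 0]}, {"gripper": -1, "xyz": [1.7, 0, 0.35], "angular": [0, -0.314, 0]}, {"gripper": -1, "xyz": [1.7, 0, 0.35], "angular": [0, -0.314, 0]}, {"gripper": -1, "xyz": [1.7, 0, 0.35], "angular": [0, -0.314, 0]}, {"gripper": -1, "xyz": [1.7, 0, 0.35], "angular": [0, -0.314, 0]}]}}

```text
clock: 48.8
position: [446.4, -118.6, 133.0]
ee_rot: [0.917, -0.368, -0.145, -0.058]
contact_force: [-0.4, -0.3, -1.1]
gripper_width: 19.0
```

```bash
python3 - <<'E'
from h import *
s=sync(); T,R=load(); print("lip",(T+R@LIP).round(1), "want", (tr(-45,0,60,-18)[0]+tr(-45,0,60,-18)[1]@LIP).round(1), Ro.from_matrix(tr(-45,0,60,-18)[1].T@R).as_rotvec().round(3))
f=shot("wrist","w29"); cv2.imwrite("pics/w29.png",f["p"]); P=cloud(f,True); ok=f["d"]>0
c,sn=np.cos(TH),np.sin(TH); U=(P[...,0]-TC[0])*c+(P[...,1]-TC[1])*sn; V=-(P[...,0]-TC[0])*sn+(P[...,1]-TC[1])*c
q=(P-T)@R; k=ok&(q[...,0]>70)&(q[...,0]<140)&(abs(q[...,1])<50)&(q[...,2]<38)&(q[...,2]>-5)
print("scoop tool",np.percentile(q[k],[.3,50,99.7],axis=0).round(1)); print("scoop v",np.percentile(V[k],[1,99]).round(1),"u max",np.percentile(U[k],99.7).round(1))
k=ok&(P[...,2]>40)&(P[...,2]<48)&(abs(V)<70)&(U>20)&(U<110)
for s_ in(1,-1): print("rim",np.percentile(V[k&(s_*V>30)],[2,98]).round(1))
k=ok&(abs(P[...,2]-44)<4)&(abs(V)<40)&(U>80)&(U<140); print("far rim u",np.percentile(U[k],[2,98]) if k.any() else 0)
hsv=cv2.cvtColor(f["p"],cv2.COLOR_BGR2HSV); y=(hsv[...,0]>15)&(hsv[...,0]<32)&(hsv[...,1]>150)&(hsv[...,2]>120)&ok&(abs(V)<45)&(abs(U)<115)
n,l=cv2.connectedComponents(y.astype(np.uint8))
for i in range(1,n):
    m=l==i
    if m.sum()>30: print("ball",U[m].mean().round(1),V[m].mean().round(1),P[...,2][m].mean().round(1),m.sum())
k=ok&(abs(V)<30)&(U>5)&(U<80)&(P[...,2]<9); print("floor z",np.median(P[...,2][k]))
E
```

```text
meas [ 446.4 -118.6  133. ] F [-0.4 -0.3 -1.1] w 19.0 vel 0.009 q [-0.06  0.34 -0.22 -0.21 -1.26  0.96] t 48.8
lip [ 523.3 -192.9   62.4] want [ 522.4 -192.6   60. ] [0.    0.001 0.001]
scoop tool [[ 70.2 -36.9   7.4]
 [ 95.8   1.7  32.4]
 [122.   39.7  34.5]]
scoop v [-38.3  37.4] u max -39.2Traceback (most recent call last):
  File "<stdin>", line 8, in <module>
    return _quantile_unchecked(
        a, q, axis, out, overwrite_input, method, keepdims, weights)
    return _ureduce(a,
                    func=_quantile_ureduce_func,
    ...<5 lines>...
                    overwrite_input=overwrite_input,
                    method=method)
    r = func(a, **kwargs)
    result = _quantile(arr,
                       quantiles=q,
    ...<2 lines>...
                       out=out,
                       weights=wgt)
    slices_having_nans = np.isnan(arr[-1, ...])
                                  ~~~^^^^^^^^^
IndexError: index -1 is out of bounds for axis 0 with size 0
```

View pics/w29.png

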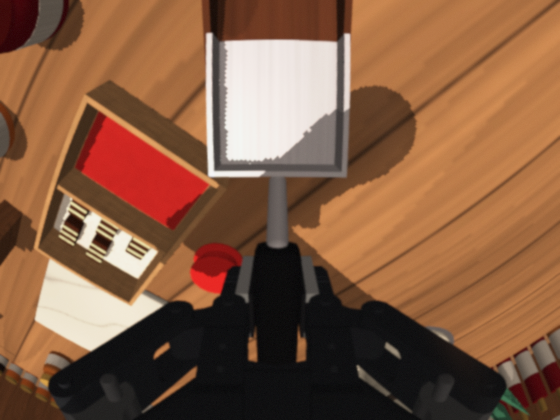

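```bash
sed -i 's/^LIP=.*; TC/LIP=np.array([122.5,1.4,34.3]); TC/' h.py; python3 - <<'E'
from h import *
c,sn=np.cos(TH),np.sin(TH)
for n in("w1","w26"):
    f=np.load(n+".npz"); P=cloud(f,True); ok=f["d"]>0
    U=(P[...,0]-TC[0])*c+(P[...,1]-TC[1])*sn; V=-(P[...,0]-TC[0])*sn+(P[...,1]-TC[1])*c
    for a in(-60,-20,20,60):
        k=ok&(P[...,2]>41)&(P[...,2]<48)&(abs(V)<60)&(abs(U-a)<15)
        for s in(1,-1):
            m=k&(s*V>38)
            if m.sum()>8: print(n,a,s,np.percentile(V[m],[5,50,95]).round(1))
    k=ok&(abs(P[...,2]-44)<3)&(abs(V)<35)&(U>80)&(U<140)
    if k.sum()>8: print("far",np.percentile(U[k],[5,50,95]).round(1))
    k=ok&(abs(P[...,2]-44)<3)&(abs(V)<35)&(U<-100)&(U>-140)
    if k.sum()>8: print("near",np.percentile(U[k],[5,50,95]).round(1))
    k=ok&(abs(V)<35)&(U>5)&(U<85)&(P[...,2]<9);print("floor",np.median(P[...,2][k]),k.sum())
    for a in(-100,-70,-40,-20,95,102,108):
        k=ok&(abs(V)<35)&(abs(U-a)<3)
        if k.sum()>5: print("z at",a,np.median(P[...,2][k]).round(1))
    hsv=cv2.cvtColor(f["p"],cv2.COLOR_BGR2HSV); y=(hsv[...,0]>15)&(hsv[...,0]<32)&(hsv[...,1]>150)&(hsv[...,2]>120)&ok&(abs(V)<45)&(abs(U)<115)
    nn,l=cv2.connectedComponents(y.astype(np.uint8))
    for i in range(1,nn):
        m=l==i
        if m.sum()>30: print("ball",U[m].mean().round(1),V[m].mean().round(1),P[...,2][m].max().round(1),m.sum())
E
```

```text
w1 -60 1 [43.4 45.8 49.1]
w1 -60 -1 [-49.2 -46.8 -43.7]
w1 -20 1 [43.5 45.6 49.1]
w1 -20 -1 [-48.9 -46.4 -43.6]
w1 20 1 [44.1 46.3 49.5]
w1 20 -1 [-49.2 -47.3 -44.5]
w1 60 1 [43.5 45.6 48.4]
w1 60 -1 [-49.4 -47.4 -44.3]
far [112.4 115.5 119.6]
near [-119.7 -115.2 -108.6]
floor 5.094270870261166 1172
z at -100 37.7
z at -70 27.7
z at -40 18.1
z at -20 11.6
z at 95 13.8
z at 102 24.2
z at 108 34.5
ball 42.7 -16.7 29.0 153
ball 12.3 15.9 29.2 146
ball 70.3 -16.4 28.9 144
w26 -60 1 [43.6 45.  48.9]
w26 -20 1 [43.5 45.2 48.9]
w26 -20 -1 [-48.7 -46.6 -44.4]
w26 20 1 [43.5 45.  48.8]
w26 20 -1 [-49.2 -47.3 -44.3]
w26 60 1 [43.5 45.2 48.8]
w26 60 -1 [-49.3 -47.3 -44.3]
far [112.6 116.4 119.7]
floor 5.119494943655834 2237
z at -70 27.8
z at -40 18.1
z at -20 11.7
z at 95 14.2
z at 102 24.8
z at 108 34.2
ball 67.9 -21.0 88.1 98
ball 45.6 -17.6 29.2 348
ball 14.9 15.8 28.8 313
```

```bash
cat >> h.py <<'E'
def rows(T,cur=None):
    cur=cur or load()
    for t in T: plan([t],cur)
def lipnow():
    T,R=load(); L=T+R@LIP; d=L[:2]-TC; c,s=np.cos(TH),np.sin(TH)
    print("lip u %.1f v %.1f z %.1f pitch %.1f"%(d[0]*c+d[1]*s,-d[0]*s+d[1]*c,L[2],np.degrees(np.arcsin(R[2,0]))))
E
python3 - <<'E'
from h import *
sync(); lipnow()
rows([tr(-40,-.3,22,-18)])
E
```

```text
meas [ 446.5 -118.4  133.2] F [ 0.  -0.5 -2.4] w 19.2 vel 0.005 q [-0.06  0.34 -0.22 -0.21 -1.26  0.96] t 48.85
lip u -45.1 v -0.2 z 62.8 pitch -17.9
[1.75, 0.01, 3.72] [-0.0, -0.001, -0.001]
```

{"op": "move_arm", "data": {"moves": [{"gripper": -1, "xyz": [0.8, 0, 1.5], "angular": [0, 0, 0]}, {"gripper": -1, "xyz": [1.4, 0, 3], "angular": [0, 0, 0]}, {"gripper": -1, "xyz": [1.7, 0, 3.7], "angular": [0, 0, 0]}, {"gripper": -1, "xyz": [1.7, 0, 3.7], "angular": [0, 0, 0]}, {"gripper": -1, "xyz": [1.7, 0, 3.7], "angular": [0, 0, 0]}, {"gripper": -1, "xyz": [1.7, 0, 3.7], "angular": [0, 0, 0]}]}}

```text
clock: 49.6
position: [450.4, -122.0, 92.2]
ee_rot: [0.917, -0.368, -0.145, -0.058]
contact_force: [-0.0, 0.6, -0.9]
gripper_width: 19.1
```

```bash
python3 - <<'E'
from h import *
sync(); lipnow()
us=[-30,-20,-10,0,10,20,30,40]; ut=[-40,0,20,40,60,78,88]; zt=[20.5,7.5,6.8,6.5,6.5,6.4,6.3]; tt=[-18,-18,-14,-9.5,-5,-1,0]
g=lambda u:tr(u,-.3,np.interp(u,ut,zt),np.interp(u,ut,tt))
rows([g(u) for u in us]); print()
rows([g(u) for u in (48,56,64,72,80,85,88)],g(40))
E
```

```text
meas [ 450.4 -122.    92.2] F [-0.   0.6 -0.9] w 19.1 vel 0.002 q [-0.07  0.4  -0.25 -0.22 -1.17  0.98] t 49.6
lip u -39.9 v -0.2 z 21.7 pitch -18.0
[1.08, 0.02, 0.12] [-0.0, -0.0, -0.001]
[2.14, 0.02, 0.12] [-0.0, -0.0, -0.001]
[3.19, 0.02, 0.12] [-0.0, -0.0, -0.001]
[4.24, 0.02, 0.12] [-0.0, -0.0, -0.001]
[5.09, 0.01, 0.27] [-0.0, 0.035, -0.001]
[5.95, 0.01, 0.43] [-0.0, 0.07, -0.001]
[6.82, 0.01, 0.63] [-0.0, 0.109, -0.001]
[7.7, 0.01, 0.83] [-0.0, 0.148, -0.001]

[0.69, -0.0, 0.25] [0.0, 0.031, 0.0]
[1.39, -0.0, 0.51] [0.0, 0.063, 0.0]
[2.1, -0.0, 0.77] [-0.0, 0.094, 0.0]
[2.83, -0.0, 1.03] [-0.0, 0.125, 0.0]
[3.57, -0.0, 1.24] [-0.0, 0.152, 0.0]
[4.05, -0.0, 1.28] [-0.0, 0.161, -0.0]
[4.34, -0.0, 1.3] [-0.0, 0.166, 0.0]
```

{"op": "move_arm", "data": {"moves": [{"gripper": -1, "xyz": [1.1, 0, 0.1], "angular": [0, 0, 0]}, {"gripper": -1, "xyz": [2.1, 0, 0.1], "angular": [0, 0, 0]}, {"gripper": -1, "xyz": [3.2, 0, 0.1], "angular": [0, 0, 0]}, {"gripper": -1, "xyz": [4.2, 0, 0.1], "angular": [0, 0, 0]}, {"gripper": -1, "xyz": [5.1, 0, 0.25], "angular": [0, 0.035, 0]}, {"gripper": -1, "xyz": [5.95, 0, 0.4], "angular": [0, 0.07, 0]}, {"gripper": -1, "xyz": [6.8, 0, 0.6], "angular": [0, 0.109, 0]}, {"gripper": -1, "xyz": [7.7, 0, 0.8], "angular": [0, 0.148, 0]}, {"gripper": -1, "xyz": [7.7, 0, 0.8], "angular": [0, 0.148, 0]}, {"gripper": -1, "xyz": [7.7, 0, 0.8], "angular": [0, 0.148, 0]}]}}

```text
clock: 50.85
position: [501.6, -171.1, 61.0]
ee_rot: [0.925, -0.371, -0.077, -0.031]
contact_force: [0.2, 1.2, -0.6]
gripper_width: 18.9
```

```bash
cat >> h.py <<'E'
def balls(f):
    P=cloud(f,True); ok=f["d"]>0; c,sn=np.cos(TH),np.sin(TH)
    U=(P[...,0]-TC[0])*c+(P[...,1]-TC[1])*sn; V=-(P[...,0]-TC[0])*sn+(P[...,1]-TC[1])*c
    hsv=cv2.cvtColor(f["p"],cv2.COLOR_BGR2HSV); y=(hsv[...,0]>15)&(hsv[...,0]<32)&(hsv[...,1]>150)&(hsv[...,2]>110)&ok
    T,R=load(); q=(P-T)@R
    n,l=cv2.connectedComponents(y.astype(np.uint8))
    for i in range(1,n):
        m=l==i
        if m.sum()>60 and P[m][:,2].max()<250: print("ball u %.1f v %.1f ztop %.1f"%(U[m].mean(),V[m].mean(),P[m][:,2].max()),"xyz",P[m].mean(0).round(0),"tool",q[m].mean(0).round(1),m.sum())
E
python3 - <<'E'
from h import *
sync(); lipnow(); f=shot("wrist","w30"); balls(f)
ut=[-40,0,20,40,60,78,88]; zt=[20.5,7.5,6.8,6.5,6.5,6.4,6.3]; tt=[-18,-18,-14,-9.5,-5,-1,0]
g=lambda u:tr(u,-.3,np.interp(u,ut,zt),np.interp(u,ut,tt))
rows([g(u) for u in (48,56,64,72,80,85,88)])
E
```

```text
meas [ 501.6 -171.1   61. ] F [ 0.2  1.2 -0.6] w 18.9 vel 0.005 q [-0.09  0.46 -0.25 -0.12 -1.    0.97] t 50.85
lip u 40.3 v -0.3 z 6.8 pitch -9.5
ball u 56.4 v 17.2 ztop 29.4 xyz [ 608. -250.   24.] tool [135.5 -16.1  14.4] 822
ball u 49.6 v -14.9 ztop 29.2 xyz [ 580. -269.   24.] tool [128.9  16.   16. ] 1141
[0.66, 0.01, 0.3] [-0.0, 0.032, -0.001]
[1.36, 0.01, 0.56] [-0.0, 0.064, -0.001]
[2.08, 0.01, 0.82] [-0.0, 0.095, -0.001]
[2.8, 0.01, 1.08] [-0.0, 0.126, -0.001]
[3.55, 0.01, 1.29] [-0.0, 0.153, -0.001]
[4.03, 0.01, 1.32] [-0.0, 0.161, -0.001]
[4.32, 0.01, 1.34] [-0.0, 0.167, -0.001]
```

{"op": "move_arm", "data": {"moves": [{"gripper": -1, "xyz": [0.65, 0, 0.3], "angular": [0, 0.032, 0]}, {"gripper": -1, "xyz": [1.35, 0, 0.55], "angular": [0, 0.064, 0]}, {"gripper": -1, "xyz": [2.1, 0, 0.8], "angular": [0, 0.095, 0]}, {"gripper": -1, "xyz": [2.8, 0, 1.05], "angular": [0, 0.126, 0]}, {"gripper": -1, "xyz": [3.55, 0, 1.25], "angular": [0, 0.153, 0]}, {"gripper": -1, "xyz": [4, 0, 1.3], "angular": [0, 0.161, 0]}, {"gripper": -1, "xyz": [4.3, 0, 1.3], "angular": [0, 0.167, 0]}, {"gripper": -1, "xyz": [4.3, 0, 1.3], "angular": [0, 0.167, 0]}, {"gripper": -1, "xyz": [4.3, 0, 1.3], "angular": [0, 0.167, 0]}]}}

```text
clock: 52.02
position: [530.7, -198.9, 41.1]
ee_rot: [0.928, -0.373, 0.001, 0.0]
contact_force: [-0.5, 0.3, -1.4]
gripper_width: 18.8
```

```bash
python3 - <<'E'
from h import *
sync(); lipnow(); f=shot("wrist","w31"); balls(f); cv2.imwrite("pics/w31.png",f["p"])
E
```

```text
meas [ 530.7 -198.9   41.1] F [-0.5  0.3 -1.4] w 18.8 vel 0.002 q [-0.07  0.46 -0.34  0.   -0.77  0.88] t 52.025
lip u 87.9 v -0.3 z 7.0 pitch 0.1
ball u 83.9 v 16.9 ztop 33.2 xyz [ 627. -269.   27.] tool [118.5 -15.8  14.1] 1155
ball u 83.9 v -13.6 ztop 32.3 xyz [ 606. -292.   27.] tool [118.6  14.7  14.2] 1165
ball u 59.3 v -14.2 ztop 32.6 xyz [ 588. -275.   28.] tool [94.  15.3 13.2] 1086
```

```bash
python3 - <<'E'
from h import *
a=[3,6,9,12,15,18,20]
rows([tr(88-80*(1-np.cos(np.radians(t)))-i,-.3,7+80*np.sin(np.radians(t))+2*(i+1),t) for i,t in enumerate(a)])
t=20; print(); T0=tr(88-4.8-6,-.3,7+27.4+14,20); rows([tr(77,-.3,120,20)],T0)
E
```

```text
[-0.16, 0.01, 0.01] [-0.0, 0.051, -0.001]
[-0.42, 0.01, 0.05] [-0.0, 0.104, -0.001]
[-0.67, 0.01, 0.09] [-0.0, 0.156, -0.001]
[-0.9, 0.01, 0.14] [-0.0, 0.208, -0.001]
[-1.13, 0.02, 0.2] [-0.0, 0.261, -0.001]
[-1.34, 0.02, 0.26] [0.0, 0.313, -0.001]
[-1.5, 0.02, 0.24] [0.0, 0.348, -0.001]

[2.43, 0.0, -6.74] [0.0, 0.0, 0.0]
```

{"op": "move_arm", "data": {"moves": [{"gripper": -1, "xyz": [-0.15, 0, 0], "angular": [0, 0.051, 0]}, {"gripper": -1, "xyz": [-0.4, 0, 0.05], "angular": [0, 0.104, 0]}, {"gripper": -1, "xyz": [-0.65, 0, 0.1], "angular": [0, 0.156, 0]}, {"gripper": -1, "xyz": [-0.9, 0, 0.1], "angular": [0, 0.208, 0]}, {"gripper": -1, "xyz": [-1.1, 0, 0.2], "angular": [0, 0.261, 0]}, {"gripper": -1, "xyz": [-1.3, 0, 0.2], "angular": [0, 0.313, 0]}, {"gripper": -1, "xyz": [-1.5, 0, 0.2], "angular": [0, 0.348, 0]}, {"gripper": -1, "xyz": [-1.5, 0, 0.2], "angular": [0, 0.348, 0]}, {"gripper": -1, "xyz": [-1.5, 0, 0.2], "angular": [0, 0.348, 0]}, {"gripper": -1, "xyz": [-1.5, 0, 0.2], "angular": [0, 0.348, 0]}]}}

```text
clock: 53.32
position: [518.6, -189.1, 38.8]
ee_rot: [0.914, -0.367, 0.161, 0.065]
contact_force: [0.2, -0.4, -1.3]
gripper_width: 18.9
```

```bash
python3 - <<'E'
from h import *
sync(); lipnow(); f=shot("wrist","w32"); balls(f); rows([tr(77,-.3,120,20)])
E
```

```text
meas [ 518.6 -189.1   38.8] F [ 0.2 -0.4 -1.3] w 18.9 vel 0.084 q [-0.27  0.32 -0.95  1.62 -0.16 -0.52] t 53.325
lip u 76.7 v -1.6 z 48.4 pitch 20.0
ball u 12.8 v 1.0 ztop 55.7 xyz [ 565. -232.   47.] tool [62.1 -1.1 13.4] 3346
[2.47, -0.11, -6.71] [0.001, 0.001, -0.001]
```

```bash
python3 - <<'E'
from h import *
rows([tr(76.7-2*i,-1.2,48+z,t) for i,(z,t) in enumerate([(8,19),(20,18),(34,17),(48,16),(62,15),(76,14),(88,13)])])
E
```

```text
[0.32, -0.02, -0.92] [0.001, -0.017, -0.001]
[0.6, -0.02, -2.33] [0.001, -0.034, -0.001]
[0.96, -0.02, -3.92] [0.001, -0.052, -0.001]
[1.32, -0.02, -5.52] [0.001, -0.069, -0.001]
[1.69, -0.02, -7.11] [0.001, -0.086, -0.001]
[2.06, -0.02, -8.7] [0.001, -0.104, -0.001]
[2.36, -0.01, -10.1] [0.001, -0.121, -0.001]
```

{"op": "move_arm", "data": {"moves": [{"gripper": -1, "xyz": [0.3, 0, -0.9], "angular": [0, -0.017, 0]}, {"gripper": -1, "xyz": [0.6, 0, -2.3], "angular": [0, -0.034, 0]}, {"gripper": -1, "xyz": [0.95, 0, -3.9], "angular": [0, -0.052, 0]}, {"gripper": -1, "xyz": [1.3, 0, -5.5], "angular": [0, -0.069, 0]}, {"gripper": -1, "xyz": [1.7, 0, -7.1], "angular": [0, -0.086, 0]}, {"gripper": -1, "xyz": [2.05, 0, -8.7], "angular": [0, -0.104, 0]}, {"gripper": -1, "xyz": [2.35, 0, -10.1], "angular": [0, -0.121, 0]}, {"gripper": -1, "xyz": [2.35, 0, -10.1], "angular": [0, -0.121, 0]}, {"gripper": -1, "xyz": [2.35, 0, -10.1], "angular": [0, -0.121, 0]}]}}

```text
clock: 54.5
position: [510.2, -179.2, 141.1]
ee_rot: [0.922, -0.37, 0.105, 0.042]
contact_force: [-0.4, -0.4, -2.3]
gripper_width: 18.6
```

```bash
python3 - <<'E'
from h import *
sync(); lipnow(); f=shot("wrist","w33"); balls(f)
b=np.array([522.3,34.1]); a=np.radians(6.5); X=np.array([np.cos(a),np.sin(a)]); Y=np.array([-np.sin(a),np.cos(a)])
def bx(x,y,z,th): return lipP([*(b+X*x+Y*(y-52.5)),z],a,th)
chain(bx(-10,0,140,12),bx(-10,0,80,0),bx(-10,0,40,-30),bx(-5,0,36,-40))
E
```

```text
meas [ 510.2 -179.2  141.1] F [-0.4 -0.4 -2.3] w 18.6 vel 0.014 q [ 0.06  0.2  -0.55  0.27 -0.68  0.56] t 54.5
lip u 64.0 v -0.2 z 135.2 pitch 13.0
ball u -1.1 v 1.8 ztop 148.2 xyz [ 555. -222.  142.] tool [60.4 -0.5 13.4] 3359
[-18.07, -2.44, -4.88] [0.19, -0.016, -0.856]
   tcp [392.  -32.2 148.1]
[-0.27, 0.0, 3.4] [0.0, -0.209, -0.0]
   tcp [396.4 -31.7 114.3]
[3.36, -0.0, -1.67] [0.0, -0.524, 0.0]
   tcp [429.8 -27.9 131. ]
[1.41, 0.0, -1.98] [0.0, -0.175, -0.0]
   tcp [451.8 -25.4 141. ]
```

```bash
cat >> h.py <<'E'
bxc=np.array([522.3,34.1]); BA=np.radians(6.5); BX=np.array([np.cos(BA),np.sin(BA)]); BY=np.array([-np.sin(BA),np.cos(BA)])
def bx(x,y,z,th): return lipP([*(bxc+BX*x+BY*(y-52.5)),z],BA,th)
E
python3 - <<'E'
from h import *
from scipy.spatial.transform import Slerp
p,R=load(); t,Rt=bx(15,0,140,12)
S=Slerp([0,1],Ro.from_matrix([R,Rt]))
rows([(p+(t-p)*a,S(a).as_matrix()) for a in np.arange(1,9)/8]); print(t)
E
```

```text
[-2.06, -0.55, -0.56] [0.024, -0.002, -0.107]
[-4.13, -1.09, -1.13] [0.047, -0.004, -0.214]
[-6.19, -1.64, -1.69] [0.071, -0.006, -0.321]
[-8.26, -2.18, -2.26] [0.095, -0.008, -0.428]
[-10.32, -2.73, -2.82] [0.119, -0.01, -0.535]
[-12.39, -3.27, -3.39] [0.142, -0.012, -0.642]
[-14.45, -3.82, -3.95] [0.166, -0.014, -0.749]
[-16.51, -4.36, -4.52] [0.19, -0.016, -0.856]
[416.84989151 -29.3451256  148.08128058]
```

{"op": "move_arm", "data": {"moves": [{"gripper": -1, "xyz": [-2, -0.5, -0.6], "angular": [0.024, -0.002, -0.107]}, {"gripper": -1, "xyz": [-4.1, -1.1, -1.1], "angular": [0.047, -0.004, -0.214]}, {"gripper": -1, "xyz": [-6.2, -1.6, -1.7], "angular": [0.071, -0.006, -0.321]}, {"gripper": -1, "xyz": [-8.3, -2.2, -2.3], "angular": [0.095, -0.008, -0.428]}, {"gripper": -1, "xyz": [-10.3, -2.7, -2.8], "angular": [0.119, -0.01, -0.535]}, {"gripper": -1, "xyz": [-12.4, -3.3, -3.4], "angular": [0.142, -0.012, -0.642]}, {"gripper": -1, "xyz": [-14.5, -3.8, -4], "angular": [0.166, -0.014, -0.749]}, {"gripper": -1, "xyz": [-16.5, -4.4, -4.5], "angular": [0.19, -0.016, -0.856]}, {"gripper": -1, "xyz": [-16.5, -4.4, -4.5], "angular": [0.19, -0.016, -0.856]}, {"gripper": -1, "xyz": [-16.5, -4.4, -4.5], "angular": [0.19, -0.016, -0.856]}]}}

```text
clock: 55.8
position: [417.7, -30.1, 148.2]
ee_rot: [0.993, 0.056, 0.105, -0.005]
contact_force: [-0.3, -0.3, -2.1]
gripper_width: 18.8
```

```bash
python3 - <<'E'
from h import *
sync(); T,R=load(); print("lip",T+R@LIP, "want",np.r_[bxc+BX*15-BY*52.5,140]); f=shot("wrist","w34"); balls(f)
rows([bx(15,0,z,t) for z,t in [(130,10),(115,8),(100,6),(88,3),(76,0)]])
c=bx(15,0,76,0); print(); rows([bx(15,0,z,t) for z,t in [(66,-4),(56,-8),(48,-12),(42,-16),(38,-20),(36,-24),(34,-28),(33,-32),(33,-36),(33,-40)]],c)
E
```

```text
meas [417.7 -30.1 148.2] F [-0.3 -0.3 -2.1] w 18.8 vel 0.008 q [ 0.36 -0.03 -0.73  0.09 -0.67  1.26] t 55.8
lip [543.99180021 -17.2825788  140.12998497] want [543.14674656 -16.36447422 140.        ]
ball u -195.2 v 92.6 ztop 153.5 xyz [478. -22. 148.] tool [59.2 -1.4 13.1] 3330
[-0.15, -0.08, 0.55] [0.001, -0.035, -0.001]
[-0.32, -0.08, 1.59] [0.001, -0.07, -0.001]
[-0.48, -0.08, 2.64] [0.001, -0.105, -0.001]
[-0.47, -0.09, 3.21] [0.001, -0.157, -0.001]
[-0.42, -0.09, 3.78] [0.001, -0.21, -0.001]

[0.27, 0.0, 0.15] [0.0, -0.07, 0.0]
[0.6, 0.0, 0.33] [-0.0, -0.14, 0.0]
[0.98, 0.0, 0.33] [0.0, -0.209, 0.0]
[1.42, 0.0, 0.16] [0.0, -0.279, -0.0]
[1.91, 0.0, -0.18] [0.0, -0.349, 0.0]
[2.45, -0.0, -0.69] [-0.0, -0.419, 0.0]
[3.04, -0.0, -1.15] [-0.0, -0.489, 0.0]
[3.68, -0.0, -1.67] [0.0, -0.559, 0.0]
[4.36, -0.0, -2.25] [0.0, -0.628, 0.0]
[5.07, 0.0, -2.77] [0.0, -0.698, 0.0]
```

```bash
python3 - <<'E'
from h import *
rows([bx(15,0,z,t) for z,t in [(130,11),(112,9),(95,7),(80,5),(68,4),(60,3)]])
c=bx(15,0,60,3); print(); rows([bx(15,0,z,t) for z,t in [(52,-1),(46,-6),(42,-11),(38,-16),(35,-21),(33,-26),(32,-31),(32,-36),(32,-40)]],c)
E
```

```text
[-0.22, -0.08, 0.76] [0.001, -0.018, -0.001]
[-0.46, -0.08, 2.1] [0.001, -0.053, -0.001]
[-0.66, -0.09, 3.34] [0.001, -0.088, -0.001]
[-0.81, -0.09, 4.39] [0.001, -0.123, -0.001]
[-0.98, -0.09, 5.36] [0.001, -0.14, -0.001]
[-1.05, -0.09, 5.94] [0.001, -0.157, -0.001]

[0.23, 0.0, -0.05] [0.0, -0.07, 0.0]
[0.61, 0.0, -0.48] [-0.0, -0.157, 0.0]
[1.1, 0.0, -1.06] [0.0, -0.244, 0.0]
[1.67, 0.0, -1.6] [0.0, -0.332, -0.0]
[2.32, -0.0, -2.19] [-0.0, -0.419, 0.0]
[3.06, 0.0, -2.81] [-0.0, -0.506, 0.0]
[3.87, 0.0, -3.47] [-0.0, -0.593, 0.0]
[4.74, 0.0, -4.15] [-0.0, -0.681, 0.0]
[5.48, 0.0, -4.64] [0.0, -0.75, 0.0]
```

{"op": "move_arm", "data": {"moves": [{"gripper": -1, "xyz": [-0.2, -0.1, 0.8], "angular": [0, -0.018, 0]}, {"gripper": -1, "xyz": [-0.45, -0.1, 2.1], "angular": [0, -0.053, 0]}, {"gripper": -1, "xyz": [-0.65, -0.1, 3.3], "angular": [0, -0.088, 0]}, {"gripper": -1, "xyz": [-0.8, -0.1, 4.4], "angular": [0, -0.123, 0]}, {"gripper": -1, "xyz": [-1, -0.1, 5.4], "angular": [0, -0.14, 0]}, {"gripper": -1, "xyz": [-1.05, -0.1, 5.9], "angular": [0, -0.157, 0]}, {"gripper": -1, "xyz": [-1.05, -0.1, 5.9], "angular": [0, -0.157, 0]}, {"gripper": -1, "xyz": [-1.05, -0.1, 5.9], "angular": [0, -0.157, 0]}]}}

```text
clock: 56.85
position: [419.8, -28.6, 88.9]
ee_rot: [0.998, 0.057, 0.027, -0.001]
contact_force: [0.3, -0.1, -1.9]
gripper_width: 18.7
```

{"op": "move_arm", "data": {"moves": [{"gripper": -1, "xyz": [0.2, 0, 0], "angular": [0, -0.07, 0]}, {"gripper": -1, "xyz": [0.6, 0, -0.5], "angular": [0, -0.157, 0]}, {"gripper": -1, "xyz": [1.1, 0, -1.05], "angular": [0, -0.244, 0]}, {"gripper": -1, "xyz": [1.7, 0, -1.6], "angular": [0, -0.332, 0]}, {"gripper": -1, "xyz": [2.3, 0, -2.2], "angular": [0, -0.419, 0]}, {"gripper": -1, "xyz": [3.05, 0, -2.8], "angular": [0, -0.506, 0]}, {"gripper": -1, "xyz": [3.85, 0, -3.5], "angular": [0, -0.593, 0]}, {"gripper": -1, "xyz": [4.7, 0, -4.15], "angular": [0, -0.681, 0]}, {"gripper": -1, "xyz": [5.5, 0, -4.6], "angular": [0, -0.75, 0]}, {"gripper": -1, "xyz": [5.5, 0, -4.6], "angular": [0, -0.75, 0]}]}}

```text
clock: 58.1
position: [472.9, -22.4, 136.5]
ee_rot: [0.939, 0.053, -0.34, 0.02]
contact_force: [-1.0, -0.4, -1.5]
gripper_width: 18.7
```

{"op": "move_arm", "data": {"moves": [{"gripper": -1, "xyz": [0, 0, 0], "angular": [0, 0, 0]}, {"gripper": -1, "xyz": [0, 0, 0], "angular": [0, 0, 0]}, {"gripper": -1, "xyz": [0, 0, 0], "angular": [0, 0, 0]}, {"gripper": -1, "xyz": [0, 0, 0], "angular": [0, 0, 0]}]}}

```text
clock: 58.6
position: [471.7, -22.7, 137.8]
ee_rot: [0.939, 0.053, -0.34, 0.02]
contact_force: [1.0, -0.0, -0.6]
gripper_width: 18.7
```

```bash
python3 - <<'E'
from h import *
sync(); T,R=load(); print("lip",T+R@LIP); f=shot("wrist","w35"); balls(f); cv2.imwrite("pics/w35.png",f["p"])
E
```

```text
meas [471.7 -22.7 137.8] F [ 1.  -0.  -0.6] w 18.7 vel 0.004 q [ 0.24  0.59  0.   -0.08 -1.67  1.47] t 58.6
lip [543.45250721 -16.02846305  32.9584635 ]
```

```bash
python3 - <<'E'
from h import *
rows([bx(12,0,z,t) for z,t in [(55,-38),(85,-34),(110,-26),(120,-17),(125,-8),(130,0)]])
E
```

```text
[-1.77, 0.04, -1.08] [0.0, 0.032, -0.001]
[-3.88, 0.04, -2.51] [0.0, 0.102, -0.001]
[-5.66, 0.04, -2.66] [0.0, 0.242, -0.001]
[-6.21, 0.04, -1.44] [0.0, 0.399, -0.001]
[-6.12, 0.04, 0.13] [0.0, 0.556, -0.001]
[-5.83, 0.04, 1.41] [0.001, 0.696, -0.001]
```

{"op": "move_arm", "data": {"moves": [{"gripper": -1, "xyz": [-1.8, 0, -1.1], "angular": [0, 0.032, 0]}, {"gripper": -1, "xyz": [-3.9, 0, -2.5], "angular": [0, 0.102, 0]}, {"gripper": -1, "xyz": [-5.7, 0, -2.7], "angular": [0, 0.242, 0]}, {"gripper": -1, "xyz": [-6.2, 0, -1.4], "angular": [0, 0.399, 0]}, {"gripper": -1, "xyz": [-6.1, 0, 0.1], "angular": [0, 0.556, 0]}, {"gripper": -1, "xyz": [-5.8, 0, 1.4], "angular": [0, 0.696, 0]}, {"gripper": -1, "xyz": [-5.8, 0, 1.4], "angular": [0, 0.696, 0]}, {"gripper": -1, "xyz": [-5.8, 0, 1.4], "angular": [0, 0.696, 0]}]}}

```text
clock: 59.65
position: [419.1, -28.6, 164.7]
ee_rot: [0.998, 0.057, 0.0, 0.0]
contact_force: [0.1, -0.7, -2.4]
gripper_width: 18.5
```

```bash
python3 - <<'E'
from h import *
sync(); f=shot("wrist","w36"); balls(f)
s=shot("scene","s36"); d=shot("side","d36")
for n,g in(("scene",s),("side",d)):
    P=cloud(g,False); hsv=cv2.cvtColor(g["p"],cv2.COLOR_BGR2HSV); y=(hsv[...,0]>15)&(hsv[...,0]<32)&(hsv[...,1]>150)&(hsv[...,2]>110)&(g["d"]>0)&(P[...,0]>380)&(P[...,0]<760)&(P[...,1]>-520)&(P[...,1]<420)
    k,l,st,c=cv2.connectedComponentsWithStats(y.astype(np.uint8))
    for i in range(1,k):
        if st[i,4]>8: print(n,P[l==i].mean(0).round(),st[i,4],c[i].round())
a=cv2.resize(s["p"][150:320,180:420],None,fx=2.2,fy=2.2); b=cv2.resize(d["p"][170:340,140:380],None,fx=1.1*2,fy=2.2)
cv2.imwrite("pics/c36.png",np.hstack([a[:,:390],b[:,:400]]))
# mat placement
M=np.array([533.4,-405.6]); H=np.radians(-74.2); h=np.array([np.cos(H),np.sin(H)])
o=M+50*h
lip=lambda z:lipP([*(o+40*h),z],H,0)
chain(lipP([600,-100,150],np.radians(-30),0),lip(100),lip(5))
E
```

```text
meas [419.1 -28.6 164.7] F [ 0.1 -0.7 -2.4] w 18.5 vel 0.034 q [ 0.32  0.07 -0.53  0.   -0.97  1.36] t 59.65
ball u -130.3 v 172.4 ztop 29.1 xyz [580.  -9.  25.] tool [161.8  -1.4 140.2] 369
ball u -157.2 v 194.1 ztop 29.7 xyz [575.  25.  24.] tool [161.3 -36.  140.3] 381
ball u -103.2 v 149.4 ztop 29.3 xyz [583. -44.  25.] tool [161.4  34.1 140.2] 361
side [ 704. -218.    1.] 12 [230. 212.]
side [538.   7.  32.] 1066 [283. 254.]
side [703.  76.  86.] 421 [214. 255.]
side [418.  39.   1.] 15 [330. 271.]
side [485. 137.  46.] 27 [304. 285.]
side [570. 148.  13.] 9 [269. 298.]
[7.4, 1.74, -1.95] [0.001, -0.001, 0.637]
   tcp [494.6 -37.5 184.3]
[19.53, 27.57, 5.0] [0.0, 0.0, 0.771]
   tcp [ 525.9 -373.9  134.3]
[0.0, 0.0, 9.5] [0.0, 0.0, 0.0]
   tcp [ 525.9 -373.9   39.3]
```

View pics/c36.png

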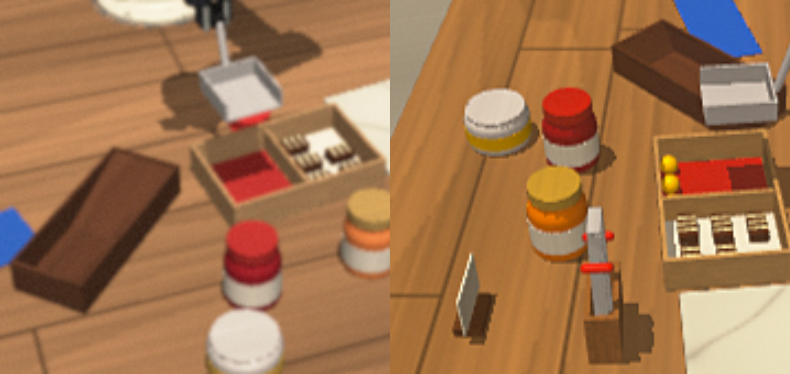

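```bash
python3 - <<'E'
from h import *
f=np.load("w1.npz"); f={k:f[k] for k in f}
hsv=cv2.cvtColor(f["p"],cv2.COLOR_BGR2HSV); b=(hsv[...,0]>100)&(hsv[...,0]<130)&(hsv[...,1]>120)&(f["d"]>0)
P=cloud(f,True); k=b&(P[...,2]<8)&(P[...,1]<-270)&(P[...,1]>-560)&(P[...,0]>430)
print(cv2.minAreaRect(P[k][:,:2].astype(np.float32)))
M=np.array([533.4,-405.6]); H=np.radians(-74.2); h=np.array([np.cos(H),np.sin(H)])
o=M+50*h
lip=lambda z:lipP([*(o+40*h),z],H,0)
sync(); chain(lipP([590,-110,150],np.radians(-34),0),lip(110))
E
```

```text
((534.435791015625, -406.28546142578125), (89.8114242553711, 210.72799682617188), 16.16273307800293)
meas [419.9 -28.4 164.2] F [-0.1 -0.2 -1.1] w 19.2 vel 0.007 q [ 0.32  0.07 -0.53  0.   -0.97  1.36] t 59.8
[6.75, 1.97, -2.01] [0.001, -0.0, 0.706]
   tcp [489.2 -40.3 184.3]
[21.7, 25.61, 4.0] [0.0, 0.0, 0.702]
   tcp [ 525.9 -373.9  144.3]
```

{"op": "move_arm", "data": {"moves": [{"gripper": -1, "xyz": [1.5, 0.4, -0.5], "angular": [0, 0, 0.16]}, {"gripper": -1, "xyz": [3, 0.9, -1], "angular": [0, 0, 0.32]}, {"gripper": -1, "xyz": [4.5, 1.4, -1.5], "angular": [0, 0, 0.48]}, {"gripper": -1, "xyz": [6, 1.8, -2], "angular": [0, 0, 0.64]}, {"gripper": -1, "xyz": [6.8, 2, -2], "angular": [0, 0, 0.706]}, {"gripper": -1, "xyz": [6.8, 2, -2], "angular": [0, 0, 0.706]}, {"gripper": -1, "xyz": [6.8, 2, -2], "angular": [0, 0, 0.706]}]}}

```text
clock: 60.68
position: [488.4, -40.9, 183.5]
ee_rot: [0.956, -0.292, -0.001, 0.001]
contact_force: [0.2, 0.1, -0.8]
gripper_width: 18.8
```

{"op": "move_arm", "data": {"moves": [{"gripper": -1, "xyz": [3, 3.5, 0.5], "angular": [0, 0, 0.1]}, {"gripper": -1, "xyz": [6, 7, 1], "angular": [0, 0, 0.2]}, {"gripper": -1, "xyz": [9, 10.5, 1.5], "angular": [0, 0, 0.3]}, {"gripper": -1, "xyz": [12, 14, 2], "angular": [0, 0, 0.4]}, {"gripper": -1, "xyz": [15, 18, 2.5], "angular": [0, 0, 0.5]}, {"gripper": -1, "xyz": [18, 22, 3], "angular": [0, 0, 0.6]}, {"gripper": -1, "xyz": [21.7, 25.6, 4], "angular": [0, 0, 0.702]}, {"gripper": -1, "xyz": [21.7, 25.6, 4], "angular": [0, 0, 0.702]}, {"gripper": -1, "xyz": [21.7, 25.6, 4], "angular": [0, 0, 0.702]}, {"gripper": -1, "xyz": [21.7, 25.6, 4], "angular": [0, 0, 0.702]}]}}

```text
clock: 61.92
position: [525.5, -373.4, 144.8]
ee_rot: [0.798, -0.602, 0.0, 0.0]
contact_force: [0.0, 0.9, -0.9]
gripper_width: 19.0
```

```bash
python3 - <<'E'
from h import *
M=np.array([534.2,-406.1]); H=np.radians(-74); h=np.array([np.cos(H),np.sin(H)]); o=M+50*h
s=sync(); T,R=load(); print(R.round(3))
f=shot("wrist","w37"); P=cloud(f,True); q=(P-T)@R; ok=f["d"]>0
k=ok&(q[...,0]>55)&(q[...,0]<115)&(abs(q[...,1])<30)&(q[...,2]>20)&(q[...,2]<45); w=P[k]
print("pan floor plane (world slopes)",np.linalg.lstsq(np.c_[w[:,:2]-w[:,:2].mean(0),np.ones(len(w))],w[:,2],rcond=None)[0].round(4),"rel tcp",(w[:,2].mean()-T[2]).round(1))
rows([lipP([*(o+40*h),z],H,0) for z in(60,25,8,5)])
E
```

```text
meas [ 525.5 -373.4  144.8] F [ 0.   0.9 -0.9] w 19.0 vel 0.005 q [-0.37  0.46 -0.03  0.   -1.08  0.64] t 61.925
[[ 0.274 -0.962  0.   ]
 [-0.962 -0.274 -0.001]
 [ 0.001  0.    -1.   ]]
pan floor plane (world slopes) [-1.200000e-03  4.000000e-04  1.119896e+02] rel tcp -32.8
[0.13, -0.07, 5.05] [0.0, -0.001, -0.001]
[0.13, -0.07, 8.55] [0.0, -0.001, -0.001]
[0.12, -0.07, 10.25] [0.0, -0.001, -0.001]
[0.12, -0.07, 10.55] [0.0, -0.001, -0.001]
```

{"op": "move_arm", "data": {"moves": [{"gripper": -1, "xyz": [0.1, -0.1, 4], "angular": [0, 0, 0]}, {"gripper": -1, "xyz": [0.1, -0.1, 7.5], "angular": [0, 0, 0]}, {"gripper": -1, "xyz": [0.1, -0.1, 9.5], "angular": [0, 0, 0]}, {"gripper": -1, "xyz": [0.1, -0.1, 10.2], "angular": [0, 0, 0]}, {"gripper": -1, "xyz": [0.1, -0.1, 10.5], "angular": [0, 0, 0]}, {"gripper": -1, "xyz": [0.1, -0.1, 10.5], "angular": [0, 0, 0]}, {"gripper": -1, "xyz": [0.1, -0.1, 10.5], "angular": [0, 0, 0]}, {"gripper": -1, "xyz": [0.1, -0.1, 10.5], "angular": [0, 0, 0]}]}}

```text
clock: 62.98
position: [526.9, -375.5, 39.9]
ee_rot: [0.798, -0.603, 0.001, 0.0]
contact_force: [0.2, -0.3, -1.1]
gripper_width: 18.7
```

{"op": "move_arm", "data": {"moves": [{"gripper": -0.3, "xyz": [0, 0, 0], "angular": [0, 0, 0]}, {"gripper": 0.2, "xyz": [0, 0, 0], "angular": [0, 0, 0]}, {"gripper": 0.6, "xyz": [0, 0, 0], "angular": [0, 0, 0]}, {"gripper": 1, "xyz": [0, 0, 0], "angular": [0, 0, 0]}, {"gripper": 1, "xyz": [0, 0, 0], "angular": [0, 0, 0]}, {"gripper": 1, "xyz": [0, 0, -3], "angular": [0, 0, 0]}, {"gripper": 1, "xyz": [0, 0, -8], "angular": [0, 0, 0]}, {"gripper": 1, "xyz": [0, 0, -14], "angular": [0, 0, 0]}, {"gripper": 1, "xyz": [0, 0, -18], "angular": [0, 0, 0]}, {"gripper": 1, "xyz": [0, 0, -18], "angular": [0, 0, 0]}]}}

```text
clock: 64.22
position: [528.4, -376.2, 224.1]
ee_rot: [0.798, -0.603, 0.005, -0.0]
contact_force: [0.5, 0.4, -0.4]
gripper_width: 85.9
```

```bash
python3 - <<'E'
from h import *
sync(); f=shot("wrist","w38"); cv2.imwrite("pics/w38.png",f["p"])
print("handle"); [print(b) for b in blobs(f,True,450,680,-440,-260,76,95,200)]
print("pan"); [print(b) for b in blobs(f,True,480,640,-560,-390,5.2,8,300)]
g=shot("side","d38"); P=cloud(g,False); print("nougat side"); [print(b) for b in blobs(g,False,440,600,40,140,14,28,20)]
E
```

```text
meas [ 528.4 -376.2  224.1] F [ 0.5  0.4 -0.4] w 85.9 vel 0.087 q [-0.37  0.41  0.09  0.   -1.24  0.64] t 64.225
handle
(array([ 520.8, -355.6]), array([91.4, 20. ]), -73.8, 1739, np.float64(87.3))
pan
(array([ 548.9, -456.4]), array([77.6, 71.6]), -73.6, 3136, np.float64(6.2))
nougat side
(array([564.,  63.]), array([45.8, 43.4]), -89.0, 161, np.float64(21.5))
(array([452.7,  74.8]), array([66.1,  1.4]), -83.6, 23, np.float64(21.8))
(array([519.3,  63.1]), array([45. , 21.7]), -83.9, 105, np.float64(21.5))
(array([478.1,  62.9]), array([38.9, 21.6]), -84.8, 105, np.float64(21.5))
(array([513.4, 104.8]), array([21.5, 17.8]), 15.4, 44, np.float64(22.7))
(array([553.3, 109.9]), array([19.6, 19.2]), 1.1, 45, np.float64(22.3))
(array([469. , 137.3]), array([53. ,  6.6]), 8.3, 90, np.float64(21.3))
```

View pics/w38.png

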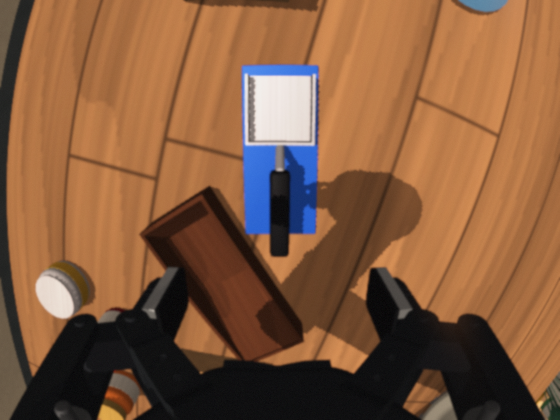

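```bash
python3 -c "
from bench import arm
print(arm.job_done())"
```

```text
the job is handed in; nothing more can be done
None
```

I made up the gift box and handed the job in at about 64 s of the 208 s allowed.

- **Nougats:** I moved all five bars with the tongs into the white-lined compartment, lying flat with stripes up. The side camera's depth still shows all five there at the end.
- **Tongs:** they are back upright in their stand, with the bridge at its original height. My first grip closed just above the bars and lifted nothing, because the fingers end about 25 mm short of the reported tool point. I re-gripped lower and it held.
- **Chocolates:** all three balls came up in one scoop and now rest in the red-lined compartment against its far wall. The last picture shows the trough empty.
- **Scoop:** it lies level on the blue mat. At the start it sat about 34° off the mat's heading, although the description says they match. I laid it along the mat's heading, with the pan centre about 50 mm towards +x.

**Checks and limits:**
- The measured contact force stayed around 6 N or below in every reading.
- The jars and ribbon were never approached closely.
- One wrist joint read its range limit (-0.16 rad) while I tilted the scoop in the trough. I saw no sign of it passing the limit, and I reduced the tilt straight after.

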